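# Feed the specimen box along the fence under the loading yoke

### The job

Pick up the wooden push stick and use it to push the loose aluminium specimen box square against the bed's fence rail; then, still with the stick, feed the box along the rail, flat against it all the way under the blue yoke, until it seats against the stop, without shoving the stop out of its setting. Finally put the stick back down on the bench, off the bed; do not touch the box with the gripper and leave the other things on the bench where they are.

Things in the scene. Friction and masses are not known exactly. Their poses are not given: they have to be found in the camera images.
- bed: Fixed dark steel plate 420 x 150 x 15 mm (x, y, z) on the bench; origin at the centre of its underside. x = feed direction, y towards the fence. Plate top 15 mm above the bench. The aluminium fence rail runs from x = -200 to +200 mm; its guiding face is the plane y = +50 mm; it stands 25 mm above the plate.
- yoke (a point): Point under the middle of the fixed blue bridge over the bed, at x = 62.5, y = 0 mm, on the plate's top; axes as the bed's. Bridge 45 mm along x (bed x = 40 to 85); underside 50 mm, beam top 70 mm, knob top 104 mm above the plate; its open-side post begins at y = -57 mm. Once the box's leading end is within 5 mm of the bridge the box must stay flat on the fence.
- box_center (a point): Centre (half-way up) of the loose aluminium specimen box, stone in its top, 100 x 70 x 40 mm (x, y, z), 0.3 to 0.65 kg; it starts on the plate before the yoke, off the fence and askew. x points to its leading end, +y to its fence side. Its fence side lies on the fence when this centre is at y = +15 mm in the bed's frame.
- box_notch (a point): Middle of the floor, half-way up, of the full-height notch in the box's tail end, made for the stick's nose: 30 mm wide (y), 12 mm deep, open to -x. It lies at x = -38, y = -12 mm from the box's centre; axes as the box's. The box slides with high dry friction (2 to 6 N to move it) and can jam askew on the fence if pressed sideways at the wrong end.
- stick_grip (a point): Centre of the grip of the wooden push stick (90 g), which stands on its sole on the bench; 45 mm above the sole. x points to its nose. Grip: upright slab 46 (x) x 16 (y) mm, 18 to 65 mm above the sole. Below it a bar 16 wide, 18 mm high, from x = -40 mm to the nose: an upright cylinder, diameter 20, height 18 mm, axis at x = +90 mm.
- stop_face (a point): Centre of the contact face of the adjustable steel stop on the plate, 76 mm wide, 30 mm high; its frame is parallel to the bed's and its face looks to -x. It is held by friction only: it slips at about 35 N. With the box seated, the box's centre is 50 mm before this face.
- core: Bystander: upright grey stone core, 50 mm diameter, 100 mm high; origin under its centre.
- jar: Bystander: glass jar, 64 mm diameter, 85 mm high; origin under its centre.
- sieve: Bystander: brass ring (sieve frame), 120 mm diameter, 40 mm high; origin under its centre.
- weight: Bystander: steel weight with a knob, 60 mm diameter, 66 mm high; origin under its centre.
- slab: Bystander: grey stone slab 90 x 60 x 25 mm; origin under its centre.
- brush: Bystander: small hand brush lying on the bench, along its x axis.

How it is judged:
By the outcome, as a careful person would: the job done as asked, in the order asked, and still so for the second after the job is handed in, with the robot touching nothing.
It also fails if it takes over 72 s, if anything falls off the work surface, if the arm or the gripper's body presses on something with over 40 N, if the wrist force passes 120 N, or if a joint passes its speed limit or range.

### The arm

A 6-joint arm with a two-finger parallel gripper is mounted at the origin on the work surface. World frame = base frame: x ahead of the robot, y to its left, z up, the work surface at z = 0. Lengths are in mm, angles in rad, forces in N, time in s.
With the tool pointing down it reaches from about 325 to 775 mm from the base axis. Payload 9.3 kg.
Tool frame: the origin (TCP) lies at the very end of the fingers, on their centre line; the grasp point (between the pads) lies manip.hold_point_z behind it (manip.hold_point_z is the distance from the TCP to the grasp point, in mm); x points along the fingers, y is the direction in which the jaws open and shut, and the axes are right-handed (so a half turn about x gives the same grasp; the last joint's range is limited). The gripper opens to 85 mm and grips with 20 to 120 N. Pads are 22 mm wide; open, the fingers measure 114 mm over their backs; the gripper's body (76 mm by 85 mm) begins 54 mm behind the grasp point. The pads swing forward as they close: fully open they stand 13 mm farther back than shut.
Start: joints at [-1.378, 0.259, 0.021, 1.334, 0, 1.418], TCP at [186.415, -517.442, 231.279] pointing down, gripper open.
Joint ranges: [-3.04, 3.04], [-0.91, 1.82], [-1.04, 1.36], [-1.92, 1.95], [-1.52, 1.45], [-3.14, 3.14]. Speed limits (rad/s): [2.22, 2.22, 2.79, 3.14, 3.14, 3.14].

### API

Orientations are given as [roll, pitch, yaw] about the fixed x, y, z axes, in that order (R = Rz(yaw) Ry(pitch) Rx(roll)).
In Python, from plant import manip, cams, finish_job gives the robot as it stands. The module is installed in compiled form; this text tells all that it offers.
- The arm moves only by the tool jog_arm, never from a script. Its arguments are lists of equal length, an entry for each row: "jaw": the gripper's target within -1 to 1 (fully open at 1, half-way at 0, shut at -1); "slide": the shift along the tool's x, y, z in mm, a list of three; "turn": the turn about the tool's x in rad. A call has 1 to 12 rows; each row is the pose to reach, as a shift and turn from the pose measured when the call began, along the tool's axes at that moment; what a row does not reach only later rows make up. A row lasts 1/10 s, in which the tool goes at most 50 mm and 8.59 degrees, less where a joint would pass 70% of its speed; a pose out of reach is approached as far as the arm can. A call with a gripper value outside its range is refused whole. The fingers move at their own pace and stop on an object; "squeeze" is the grip in N (left out, the last holds). Time passes only in rows, so rows that repeat a pose let the fingers close. It gives the time, the measured TCP pose, the force and the opening at its end, in the units of the state.
- manip.observe(): the state, without advancing time (a new reading comes with each control period).
- cams.grab_frame(name): name is "side" or "top"; returns a dict with "color" (420x560x3 uint8, blue, green, red), "z_map" (420x560 float32, mm along the optical axis (not along the pixel's ray), 0 where there is no reading), "vfov" (degrees; the focal length in pixels is half the picture's height over the tangent of half this angle, whatever the lens; pixels are square), "cx", "cy" (the principal point, pixels), "dist" ([k1, k2, p1, p2, k3] as OpenCV has them; the pictures are not rectified), "xyz" and "attitude" of the camera in the world. Camera axes: x right, y down, z forward; pixel columns grow to the right and rows downward; lengths in mm; the calibration is good to about 2 mm. A picture is of the moment at which its call begins.
- finish_job(): hands the job in, once; it reports no verdict.
The state is a dict: "t": time; "joint_positions": joint angles; "qvel": joint speeds; "effort": joint torques, N m; "position": TCP position; "orientation": TCP orientation; "ft_force": force on the tool from outside, world axes, zero at the start; "wrist_torque": the same for the moment, N m; "gripper_width": finger opening in mm.
Only numpy, scipy, OpenCV 4.12 (cv2) and the standard library are available. Lean on these libraries where they do the work, as an engineer would, in place of code of your own. Each camera call takes 0.05 s, during which the arm holds its last target.

## Working session

There is one attempt and no reset: what is moved stays moved. The work goes in short steps, Python scripts to look and compute and a tool call to move; the robot and the scene stay as the last step left them, time stands still between calls to the robot, and variables do not carry over. Pictures are saved under pics/ and viewed, and the job is handed in when it is done.

Besides the shell and the picture viewer there is one more tool, called after "Emit:" by a JSON object that holds its "op" and its "data", one argument or row to a line. jog_arm: Moves the arm, as the interface text tells. Its arguments: {"type":"object","properties":{"jaw":{"type":"array"},"slide":{"type":"array"},"turn":{"type":"array"},"squeeze":{"type":"number"}},"required":["jaw","slide","turn"]}

```bash
mkdir -p pics; python3 - <<'E'
from plant import manip,cams
import cv2,numpy as np
s=manip.observe();print(s,manip.hold_point_z)
for n in("side","top"):
    f=cams.grab_frame(n);cv2.imwrite(f"pics/{n}0.png",f["color"]);np.savez(f"pics/{n}0.npz",**f)
    print(n,{k:v for k,v in f.items() if k not in("color","z_map")})
E
```

```text
{'t': 0.0, 'joint_positions': array([-1.37760635e+00,  2.59239724e-01,  2.07603598e-02,  1.33372758e+00,
        3.28412573e-05,  1.41817408e+00]), 'qvel': array([ 0.00094296,  0.00145309, -0.00016471, -0.00151059,  0.0001452 ,
       -0.00153411]), 'effort': array([-5.17249168e-05, -5.55638981e+01,  3.44529319e+01,  1.36273410e-02,
       -1.51394047e-04,  5.47153277e-06]), 'position': array([ 186.3663264 , -517.15911196,  230.6398074 ]), 'orientation': array([-1.74669576,  1.56938532,  1.7407091 ]), 'ft_force': array([ 0.70199364, -0.3207149 ,  0.40968503]), 'wrist_torque': array([ 0.01716404,  0.03800108, -0.04860363]), 'gripper_width': 85.48378772798628} 18.700000000000003
side {'vfov': 54.687235427807025, 'cx': 272.046109200519, 'cy': 208.4867924327968, 'dist': array([0.00397904, 0.        , 0.        , 0.        , 0.        ]), 'xyz': array([324.59880997, 679.1308728 , 783.74183119]), 'attitude': array([-2.37277113e+00, -2.66371095e-03, -2.78608560e+00])}
top {'vfov': 49.1513724346249, 'cx': 279.1718379259816, 'cy': 205.18090155887688, 'dist': array([0.05429325, 0.        , 0.        , 0.        , 0.        ]), 'xyz': array([ 490.94333852,   36.8512846 , 1343.34082407]), 'attitude': array([-3.07800897, -0.00703896, -1.59972962])}
```

View pics/top0.png

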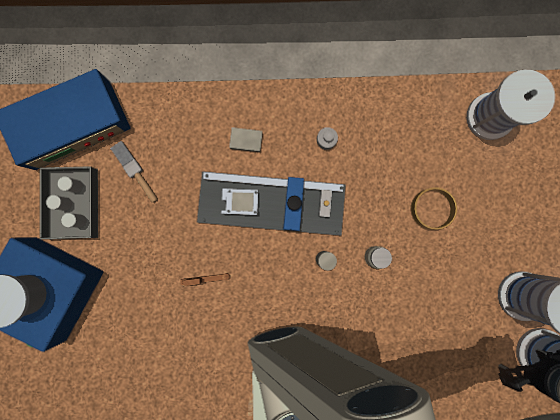

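View pics/side0.png

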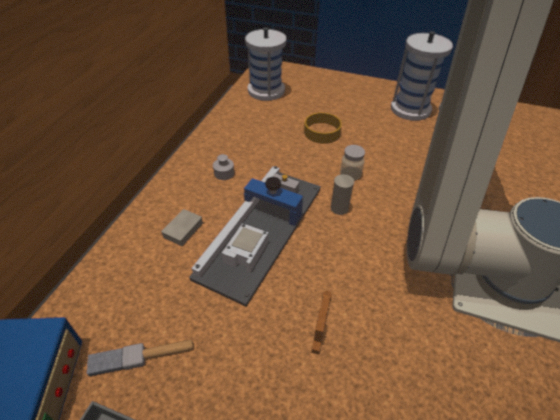

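```bash
cat > h.py <<'E'
import cv2,numpy as np
from scipy.spatial.transform import Rotation as Ro
def load(n): 
    d=np.load(f"pics/{n}.npz"); return {k:d[k] for k in d.files}
def K(f):
    fl=f["color"].shape[0]/2/np.tan(np.radians(float(f["vfov"]))/2)
    return np.array([[fl,0,float(f["cx"])],[0,fl,float(f["cy"])],[0,0,1.]])
def R(f): return Ro.from_euler("xyz",f["attitude"]).as_matrix()
def rays(f,px):
    px=np.asarray(px,float).reshape(-1,1,2)
    u=cv2.undistortPoints(px,K(f),f["dist"]).reshape(-1,2)
    return np.c_[u,np.ones(len(u))]@R(f).T
def onplane(f,px,z):
    r=rays(f,px); return f["xyz"]+r*((z-f["xyz"][2])/r[:,2])[:,None]
def cloud(f):
    h,w=f["z_map"].shape; g=np.stack(np.meshgrid(np.arange(w),np.arange(h)),-1).reshape(-1,2)
    return (f["xyz"]+rays(f,g)*f["z_map"].reshape(-1,1)).reshape(h,w,3)
def proj(f,P):
    Rc=R(f).T; rv=cv2.Rodrigues(Rc)[0]; t=-Rc@f["xyz"]
    return cv2.projectPoints(np.asarray(P,float).reshape(-1,1,3),rv,t,K(f),f["dist"])[0].reshape(-1,2)
def zoom(f,x0,y0,x1,y1,s,out):
    cv2.imwrite(out,cv2.resize(f["color"][y0:y1,x0:x1],None,fx=s,fy=s,interpolation=cv2.INTER_CUBIC))
E
python3 - <<'E'
from h import *
t=load("top0");s=load("side0")
zoom(t,190,165,350,240,5,"pics/tz1.png");zoom(t,175,260,245,300,10,"pics/tz2.png")
zoom(s,180,160,330,300,4,"pics/sz1.png");zoom(s,290,280,350,360,7,"pics/sz2.png")
for n,f in(("t",t),("s",s)):
    c=cloud(f)
    pts=[(150,100),(238,202),(293,190),(294,203),(326,200),(210,215),(207,281),(225,276)] if n=="t" else [(246,240),(272,198),(273,186),(215,275),(325,300),(319,348),(180,350)]
    for p in pts: print(n,p,c[p[1],p[0]].round(1))
E
```

```text
t (150, 100) [897.1 396.1   1.6]
t (238, 202) [585.2 141.1  50.9]
t (293, 190) [611.6 -13.6  84.7]
t (294, 203) [573.5 -13.9 116.3]
t (326, 200) [ 584.3 -108.    43.9]
t (210, 215) [552.6 225.8  13.5]
t (207, 281) [364.1 237.4  15.5]
t (225, 276) [376.8 185.7  17.4]
s (246, 240) [588.9 135.2  56.4]
s (272, 198) [570.3  12.5  86.3]
s (273, 186) [571.    3.7 118.4]
s (215, 275) [628.7 225.3  17.6]
s (325, 300) [378.2 201.   17.8]
s (319, 348) [360.9 310.1  18.6]
s (180, 350) [617.4 406.8  12.1]
```

View pics/tz1.png

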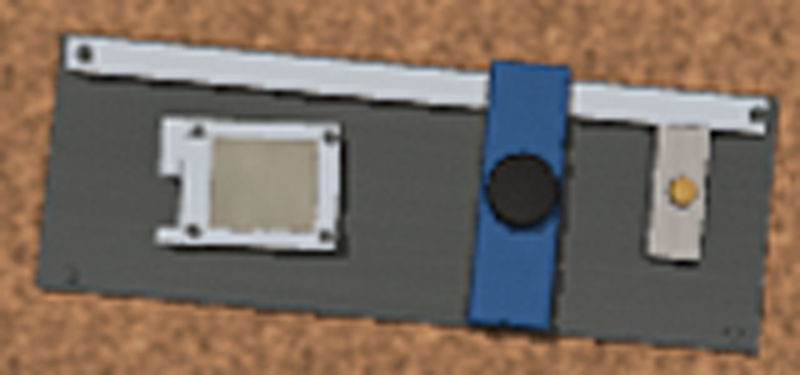

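View pics/tz2.png

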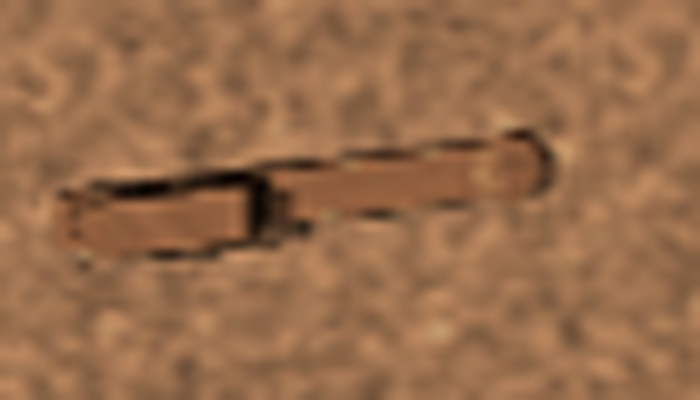

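View pics/sz1.png

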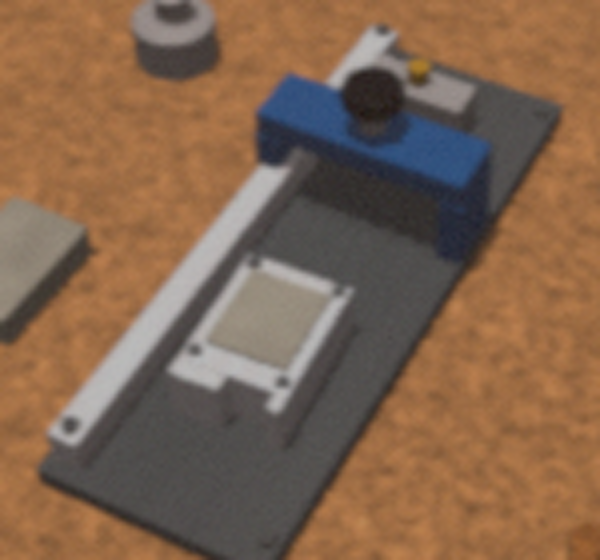

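View pics/sz2.png

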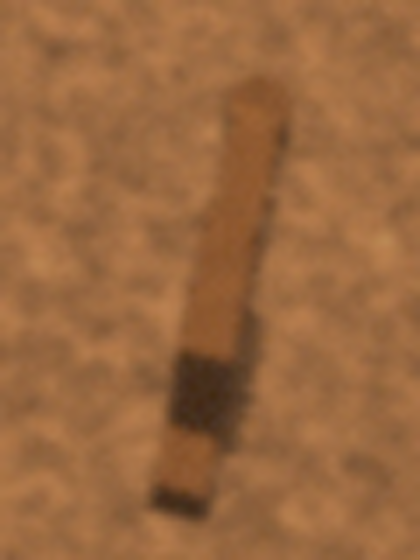

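```bash
python3 - <<'E'
from h import *
t=load("top0");s=load("side0")
c=t["color"].astype(int);hsv=cv2.cvtColor(t["color"],cv2.COLOR_BGR2HSV)
# plate: by low saturation in cork region
def rect(m,f,z,name,roi):
    mm=np.zeros_like(m);x0,y0,x1,y1=roi;mm[y0:y1,x0:x1]=m[y0:y1,x0:x1]
    cs,_=cv2.findContours(mm,cv2.RETR_EXTERNAL,cv2.CHAIN_APPROX_NONE)
    k=max(cs,key=cv2.contourArea)
    P=onplane(f,k.reshape(-1,2),z)[:,:2].astype(np.float32)
    r=cv2.minAreaRect(P);print(name,np.round(r[0],1),np.round(r[1],1),round(r[2],2),'npx',cv2.contourArea(k));print(np.round(cv2.boxPoints(r),1).tolist())
    return mm
sat=hsv[...,1];val=hsv[...,2];hue=hsv[...,0]
print(hsv[215,210],hsv[178,230],hsv[190,293],hsv[195,228],hsv[202,240],hsv[210,325],hsv[150,250],hsv[276,220])
cork=((hue<20)&(sat>70)).astype(np.uint8)
bed=cv2.morphologyEx(1-cork,cv2.MORPH_OPEN,np.ones((3,3)))
rect(bed,t,15,"bed",(190,160,355,245))
blue=((hue>95)&(hue<125)&(sat>120)).astype(np.uint8)
rect(blue,t,85,"yoke",(270,165,320,245))
white=((val>150)&(sat<60)).astype(np.uint8)
rect(white,t,55,"box",(215,185,262,220))
rect(white,t,40,"rail",(195,165,350,200))
E
```

```text
[38 12 86] [104  14 202] [106 158 132] [108  15 202] [ 22  38 153] [ 13  18 169] [38 24 42] [ 12 144 143]
bed [586.2  47.6] [418.3 156.6] 83.21 npx 7263.5
[[483.70001220703125, -150.8000030517578], [639.2000122070312, -169.3000030517578], [688.5999755859375, 246.10000610351562], [533.0999755859375, 264.6000061035156]]
yoke [574.3 -13.9] [ 44.7 144.9] 82.6 npx 601.0
[[499.5, -26.700000762939453], [643.2000122070312, -45.400001525878906], [649.0, -1.0], [505.29998779296875, 17.600000381469727]]
box [586.6 137.2] [99.9 68.9] 86.22 npx 745.0
[[548.9000244140625, 89.5999984741211], [617.7000122070312, 85.0999984741211], [624.2000122070312, 184.8000030517578], [555.5, 189.3000030517578]]
rail [651.2 120.9] [239.8  18.9] 83.13 npx 463.0
[[627.5, 3.0], [646.2999877929688, 0.699999988079071], [674.9000244140625, 238.8000030517578], [656.2000122070312, 241.10000610351562]]
```

```bash
python3 - <<'E'
from h import *
for n,roi in(("top0",(172,262,245,298)),("side0",(295,280,350,365))):
    f=load(n);c=cloud(f);x0,y0,x1,y1=roi;P=c[y0:y1,x0:x1].reshape(-1,3)
    zb=np.median(P[:,2]);print(n,"bench",zb, P[:,2].std())
    for lo,hi,nm in((11,30,"bar"),(48,80,"grip")):
        Q=P[(P[:,2]>lo)&(P[:,2]<hi)]
        r=cv2.minAreaRect(Q[:,:2].astype(np.float32));v=np.linalg.svd(Q[:,:2]-Q[:,:2].mean(0))[2][0]
        print(nm,len(Q),np.median(Q[:,2]),Q.mean(0).round(1),np.round(r[0],1),np.round(r[1],1),round(r[2],1),np.degrees(np.arctan2(v[1],v[0])).round(1))
    # stop
f=load("top0");c=cloud(f)
P=c[185:225,312:340].reshape(-1,3);Q=P[(P[:,2]>36)]
P=c[183:222,312:340].reshape(-1,3)
b0=np.array([581.5,48.2]);a=np.radians(-96.83);X=np.array([np.cos(a),np.sin(a)]);Y=np.array([-X[1],X[0]])
q=np.c_[(P[:,:2]-b0)@X,(P[:,:2]-b0)@Y,P[:,2]]
q=q[(q[:,2]>32)&(q[:,1]<42)];print("stop",len(q),np.percentile(q,[0,5,50,95,100],axis=0).round(1))
from plant import manip
s=manip.observe();print(Ro.from_euler("xyz",s["orientation"]).as_matrix().round(4))
E
```

```text
top0 bench 1.014090653159542 91.29566795453385
bar 191 18.349339114574832 [372.6 226.2  18.6] [370.7 244.2] [ 17.8 141.3] 5.5 93.9
grip 107 64.8986063802181 [368.5 273.4  64.4] [368. 274.] [15.9 44.5] 5.7 96.1
side0 bench 0.3803146403216715 56.28398724261951
bar 256 18.166420591960446 [372.6 243.6  18.5] [371.7 245.8] [ 18.5 140.7] 5.6 94.9
grip 210 64.62599543845732 [369.3 280.4  63.3] [369.8 275.9] [15.8 47.3] 5.0 94.6
stop 262 [[  22.   -88.6   33.3]
 [ 139.6  -23.3   40.5]
 [ 153.     6.6   45.3]
 [ 167.3   38.3   60.5]
 [ 168.9   42.  1343.3]]
[[-2.000e-04  3.389e-01 -9.408e-01]
 [ 1.200e-03 -9.408e-01 -3.389e-01]
 [-1.000e+00 -1.200e-03 -2.000e-04]]
```

Emit:
{"op": "jog_arm", "data": {
  "jaw": [1, 1, 1, 1, 1, 1, 1, 1, 1, 1, 1, 1],
  "slide": [
    [0, -246, -401],
    [0, -246, -401],
    [0, -246, -401],
    [0, -246, -401],
    [0, -246, -401],
    [0, -246, -401],
    [0, -246, -401],
    [0, -246, -401],
    [0, -246, -401],
    [0, -246, -401],
    [0, -246, -401],
    [0, -246, -401]
  ],
  "turn": [-1.319, -1.319, -1.319, -1.319, -1.319, -1.319, -1.319, -1.319, -1.319, -1.319, -1.319, -1.319]
}}

```text
t: 1.3
position: [480.1, -149.6, 230.7]
orientation: [-2.495, 1.569, 2.313]
ft_force: [-0.5, 0.9, 0.9]
gripper_width: 85.3
```

```bash
cat > go.py <<'E'
from h import *
from plant import manip
def st():
    s=manip.observe();M=Ro.from_euler("xyz",s["orientation"]).as_matrix();return s,M
def to(p,yaw_y):  # world TCP target, heading of tool z (stick x) in deg
    s,M=st();d=M.T@(np.array(p)-s["position"]);cur=np.degrees(np.arctan2(M[1,2],M[0,2]))
    print("slide",d.round(1),"turn",np.radians(-((yaw_y-cur+180)%360-180)).round(4),"yaw z now",cur.round(2),"J",s["joint_positions"].round(2),s["position"].round(1),"F",s["ft_force"].round(1),s["gripper_width"],"tilt",M[:,0].round(4))
E
python3 -c "
from go import *
to([368.8,275,130],-84.6)"
```

```text
slide [ 101.4  -70.4 -433.1] turn 0.0009 yaw z now -84.55 J [-0.47  0.18 -0.08  1.31  0.    1.01] [ 480.1 -149.6  230.7] F [-0.5  0.9  0.9] 85.26348596933349 tilt [-0.0012  0.0013 -1.    ]
```

Emit:
{"op": "jog_arm", "data": {
  "jaw": [1, 1, 1, 1, 1, 1, 1, 1, 1, 1, 1, 1],
  "slide": [
    [101, -70, -433],
    [101, -70, -433],
    [101, -70, -433],
    [101, -70, -433],
    [101, -70, -433],
    [101, -70, -433],
    [101, -70, -433],
    [101, -70, -433],
    [101, -70, -433],
    [101, -70, -433],
    [101, -70, -433],
    [101, -70, -433]
  ],
  "turn": [0, 0, 0, 0, 0, 0, 0, 0, 0, 0, 0, 0]
}}

```text
t: 2.5
position: [369.8, 273.7, 130.6]
orientation: [-2.544, 1.569, 2.262]
ft_force: [-0.7, 0.1, 0.7]
gripper_width: 85.0
```

```bash
python3 - <<'E'
from go import *
from plant import cams
to([368.8,275,27],-84.6)
for n in("side","top"):
    f=cams.grab_frame(n);np.savez(f"pics/{n}1.npz",**f)
    if n=="side": zoom(f,260,220,380,370,4,"pics/s1.png")
    else: zoom(f,140,230,260,330,5,"pics/t1.png")
E
```

```text
slide [103.6  -0.8  -1.3] turn -0.0008 yaw z now -84.65 J [ 0.45  0.16 -0.37  1.04  0.    1.93] [369.8 273.7 130.6] F [-0.7  0.1  0.7] 85.00887844206021 tilt [-8.e-04  1.e-03 -1.e+00]
```

View pics/s1.png

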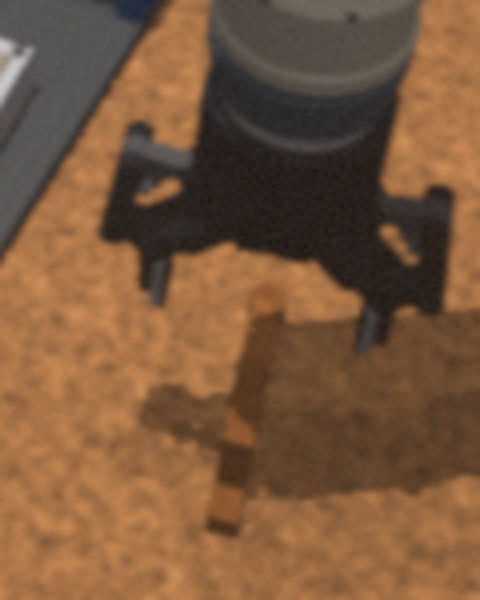

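Emit:
{"op": "jog_arm", "data": {
  "jaw": [1, 1, 1, 1, -1, -1, -1, -1, -1, -1, -1, -1],
  "slide": [
    [50, -0.8, -1.3],
    [85, -0.8, -1.3],
    [103, -0.8, -1.3],
    [103, -0.8, -1.3],
    [103, -0.8, -1.3],
    [103, -0.8, -1.3],
    [103, -0.8, -1.3],
    [103, -0.8, -1.3],
    [103, -0.8, -1.3],
    [103, -0.8, -1.3],
    [103, -0.8, -1.3],
    [103, -0.8, -1.3]
  ],
  "turn": [0, 0, 0, 0, 0, 0, 0, 0, 0, 0, 0, 0],
  "squeeze": 80
}}

```text
t: 3.8
position: [369.5, 275.1, 28.5]
orientation: [2.658, 1.569, 1.18]
ft_force: [-0.1, -0.4, 6.5]
gripper_width: 15.1
```

```bash
python3 -c "
from go import *
to([368.8,275,60],-84.6)"
```

```text
slide [-31.5  -0.6   0. ] turn -0.0017 yaw z now -84.7 J [ 0.46  0.27 -0.54  0.77  0.    1.94] [369.5 275.1  28.5] F [-0.1 -0.4  6.5] 15.093540382608213 tilt [ 8.0e-04  1.9e-03 -1.0e+00]
```

Emit:
{"op": "jog_arm", "data": {
  "jaw": [-1, -1, -1, -1],
  "slide": [
    [-20, 0, 0],
    [-50, 0, 0],
    [-60, 0, 0],
    [-60, 0, 0]
  ],
  "turn": [0, 0, 0, 0]
}}

```text
t: 4.2
position: [370.1, 275.4, 89.7]
orientation: [2.214, 1.566, 0.736]
ft_force: [0.1, -0.6, -0.8]
gripper_width: 15.1
```

```bash
python3 - <<'E'
from go import *
from plant import cams
to([368.8,275,60],-84.6)
for n in("side","top"):
    f=cams.grab_frame(n);np.savez(f"pics/{n}2.npz",**f);c=cloud(f)
    if n=="side": zoom(f,240,180,390,340,4,"pics/s2.png");roi=(295,240,380,340)
    else: zoom(f,140,230,260,330,5,"pics/t2.png");roi=(170,255,245,300)
    x0,y0,x1,y1=roi;P=c[y0:y1,x0:x1].reshape(-1,3)
    s=manip.observe();p=s["position"][:2]
    Q=P[(P[:,2]>65)&(P[:,2]<90)&(P[:,1]<245)&(P[:,1]>150)]
    r=cv2.minAreaRect(Q[:,:2].astype(np.float32))
    print(n,len(Q),np.percentile(Q[:,2],[10,50,90]),np.round(r[0],1),np.round(r[1],1),round(r[2],1),np.round(cv2.boxPoints(r),1).tolist())
E
```

```text
slide [29.7 -1.5  0.4] turn -0.0016 yaw z now -84.69 J [ 0.46  0.2  -0.44  0.93  0.    1.93] [370.1 275.4  89.7] F [ 0.1 -0.6 -0.8] 15.073618165501733 tilt [ 0.0035  0.0032 -1.    ]Traceback (most recent call last):
  File "<stdin>", line 12, in <module>
    return _quantile_unchecked(
        a, q, axis, out, overwrite_input, method, keepdims, weights)
    return _ureduce(a,
                    func=_quantile_ureduce_func,
    ...<5 lines>...
                    overwrite_input=overwrite_input,
                    method=method)
    r = func(a, **kwargs)
    result = _quantile(arr,
                       quantiles=q,
    ...<2 lines>...
                       out=out,
                       weights=wgt)
    slices_having_nans = np.isnan(arr[-1, ...])
                                  ~~~^^^^^^^^^
IndexError: index -1 is out of bounds for axis 0 with size 0
```

View pics/s2.png

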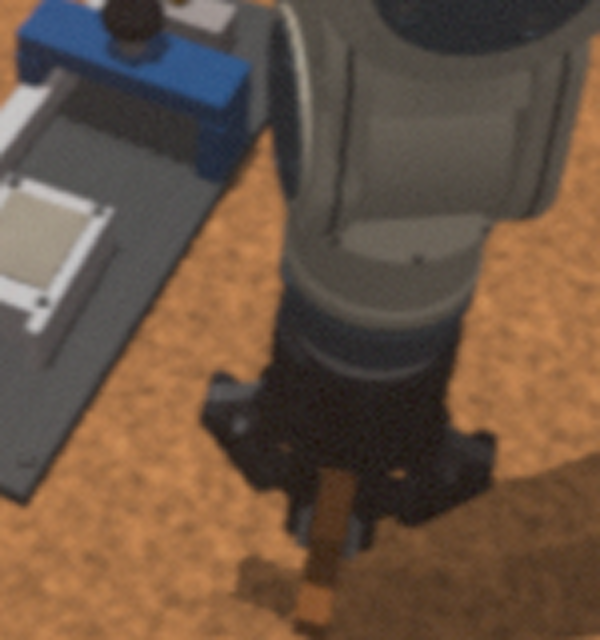

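```bash
python3 - <<'E'
from go import *
from plant import cams
f=cams.grab_frame("top");np.savez("pics/top2.npz",**f);zoom(f,140,160,360,340,3.6,"pics/t2.png")
c=cloud(f);P=c[255:300,170:245].reshape(-1,3)
for p in [(226,274),(228,274),(224,275),(220,276),(215,276),(210,277)]: print(p,c[p[1],p[0]].round(1))
E
```

```text
(226, 274) [381.3 184.1   4.4]
(228, 274) [380.8 178.7   1. ]
(224, 275) [384.6 181.8  75.6]
(220, 276) [382.6 192.2  79.9]
(215, 276) [382.  207.4  67.5]
(210, 277) [380.6 219.7  77.4]
```

View pics/t2.png

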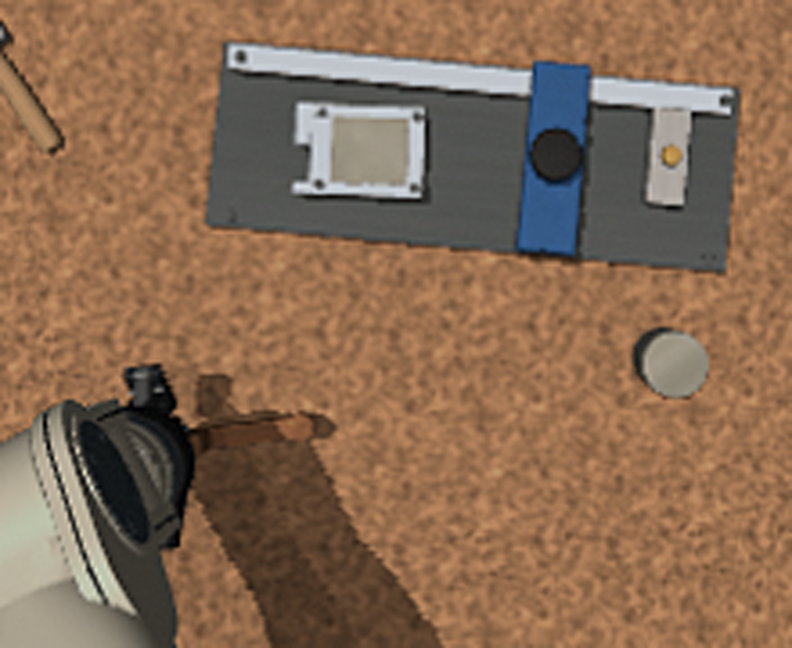

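```bash
python3 - <<'E'
from go import *
f=load("top2");c=cloud(f)
z=c[...,2]; m=((z>55)&(z<90)).astype(np.uint8); m[:, :188]=0; m[:,245:]=0; m[:255]=0;m[300:]=0
ys,xs=np.nonzero(m);print(len(xs),xs.min(),xs.max())
# pixel centroid per column -> plane z=78
P=[]
for x in range(194,227):
    y=ys[xs==x]
    if len(y): P.append((x,y.mean(),len(y)))
P=np.array(P);print(P[-14:].round(1).tolist())
W=onplane(f,P[:,:2],78);print(W[[0,10,20,-1]].round(1)); v=np.polyfit(W[:-3,1],W[:-3,0],1);print("angle",-90-np.degrees(np.arctan(v[0])), "x at y=185",np.polyval(v,185))
print("exp",proj(f,[[378.4,185.8,78],[379.3,175.9,78]]))
ca,_=None,None
E
```

```text
196 192 227
[[213.0, 279.5, 6.0], [214.0, 279.5, 6.0], [215.0, 279.0, 7.0], [216.0, 279.0, 7.0], [217.0, 279.0, 7.0], [218.0, 278.5, 6.0], [219.0, 278.5, 6.0], [220.0, 278.5, 6.0], [221.0, 278.5, 6.0], [222.0, 278.0, 7.0], [223.0, 278.0, 7.0], [224.0, 278.0, 7.0], [225.0, 278.0, 7.0], [226.0, 277.5, 6.0]]
[[376.6 263.1  78. ]
 [373.  233.4  78. ]
 [374.8 206.2  78. ]
 [377.9 176.2  78. ]]
angle -87.71519102555328 x at y=185 375.4381023308312
exp [[222.47570667 277.42171441]
 [226.10910025 276.97231656]]
```

```bash
cat >> go.py <<'E'
B0=np.array([582.5,48.2]);BY=-96.83
def bed(x,y):
    a=np.radians(BY);X=np.array([np.cos(a),np.sin(a)]);Y=np.array([-X[1],X[0]]);return B0+x*X+y*Y
def nose(x,y,z,rel):  # nose axis at bed x,y ; TCP z ; stick yaw rel. to bed
    a=np.radians(BY+rel);p=bed(x,y)-90*np.array([np.cos(a),np.sin(a)]);print("tcp",p.round(1));to([p[0],p[1],z],BY+rel)
def now():
    s,M=st();n=s["position"]+90*M[:,2];a=np.radians(BY);d=n[:2]-B0;F=s["ft_force"][:2]
    e=np.array([[np.cos(a),np.sin(a)],[-np.sin(a),np.cos(a)]]);print("t",s["t"],"nose in bed",(e@d).round(1),"z",s["position"][2].round(1),"rel",(np.degrees(np.arctan2(M[1,2],M[0,2]))-BY).round(2),"Fbed",(e@F).round(1),s["ft_force"][2].round(1),"w",s["gripper_width"].round(2) if hasattr(s["gripper_width"],"round") else s["gripper_width"])
E
python3 -c "
from go import *
now();nose(-97,-72,90,6);nose(-97,-72,47,6)"
```

```text
t 4.3 nose in bed [-111.7 -219.9] z 87.8 rel 12.13 Fbed [0.9 0.9] -1.7 w 14.763295075927493
tcp [523.9 243.1]
slide [ -2.2 151.2  45.9] turn 0.107 yaw z now -84.7 J [ 0.46  0.2  -0.45  0.92  0.    1.93] [369.1 274.9  87.8] F [ 0.8 -1.  -1.7] 14.763295075927493 tilt [ 4.0e-04  1.6e-03 -1.0e+00]
tcp [523.9 243.1]
slide [ 40.8 151.1  46. ] turn 0.107 yaw z now -84.7 J [ 0.46  0.2  -0.45  0.92  0.    1.93] [369.1 274.9  87.8] F [ 0.8 -1.  -1.7] 14.763295075927493 tilt [ 4.0e-04  1.6e-03 -1.0e+00]
```

Emit:
{"op": "jog_arm", "data": {
  "jaw": [-1, -1, -1, -1, -1, -1, -1, -1],
  "slide": [
    [-2, 50, 15],
    [-2, 100, 30],
    [-2, 150, 46],
    [-2, 151, 46],
    [20, 151, 46],
    [40, 151, 46],
    [40, 151, 46],
    [40, 151, 46]
  ],
  "turn": [0.107, 0.107, 0.107, 0.107, 0.107, 0.107, 0.107, 0.107]
}}

```text
t: 5.1
position: [522.7, 242.9, 46.6]
orientation: [-1.899, 1.568, 2.799]
ft_force: [-0.4, 0.5, 0.0]
gripper_width: 15.1
```

```bash
python3 - <<'E'
from go import *
from plant import cams
now()
f=cams.grab_frame("top");np.savez("pics/top3.npz",**f);zoom(f,150,160,330,280,4.4,"pics/t3.png")
f=cams.grab_frame("side");np.savez("pics/side3.npz",**f);zoom(f,180,160,330,300,4,"pics/s3.png")
now()
E
```

```text
t 5.1 nose in bed [-96.7 -73.1] z 46.6 rel 6.01 Fbed [-0.5 -0.5] 0.0 w 15.123436898519653
t 5.2 nose in bed [-97.  -72.4] z 47.8 rel 6.01 Fbed [ 0.3 -0.4] 0.7 w 15.041940739423598
```

View pics/t3.png

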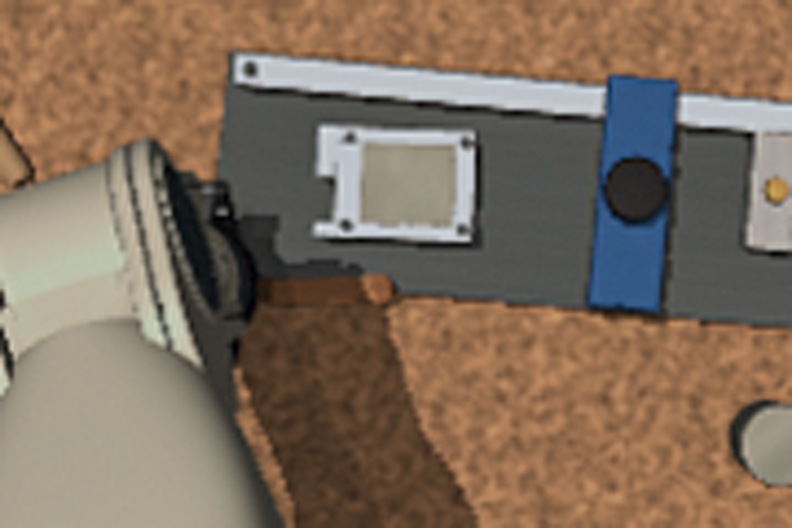

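View pics/s3.png

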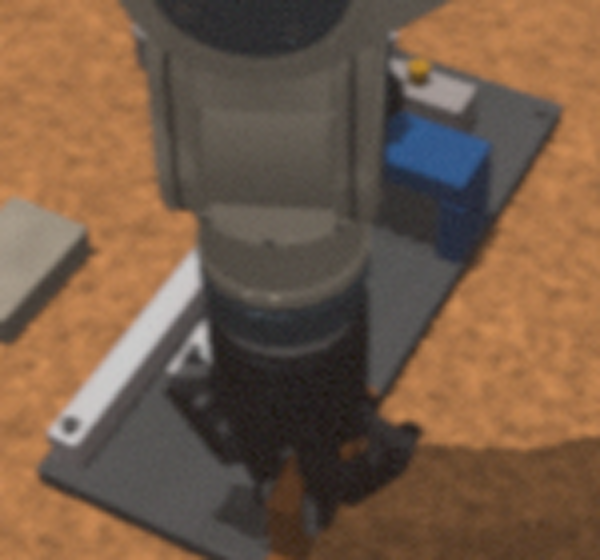

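Emit:
{"op": "jog_arm", "data": {
  "jaw": [-1, -1, -1, -1, -1, -1, -1, -1, -1, -1, -1, -1],
  "slide": [
    [0, 8, 0.8],
    [0, 15, 1.6],
    [0, 18, 1.9],
    [0, 20, 2.1],
    [0, 22, 2.3],
    [0, 24, 2.5],
    [0, 26, 2.7],
    [0, 28, 2.9],
    [0, 30, 3.1],
    [0, 32, 3.3],
    [0, 34, 3.5],
    [0, 34, 3.5]
  ],
  "turn": [0, 0, 0, 0, 0, 0, 0, 0, 0, 0, 0, 0]
}}

```text
t: 6.4
position: [556.5, 239.2, 47.6]
orientation: [-2.2, 1.568, 2.498]
ft_force: [-4.8, 0.7, 1.9]
gripper_width: 15.4
```

```bash
cat > look.py <<'E'
import sys
from go import *
from plant import cams
k=sys.argv[1];now()
f=cams.grab_frame("top");np.savez(f"pics/top{k}.npz",**f);zoom(f,180,165,350,260,4.6,f"pics/t{k}.png")
hsv=cv2.cvtColor(f["color"],cv2.COLOR_BGR2HSV);m=((hsv[...,2]>150)&(hsv[...,1]<60)).astype(np.uint8)
z=cloud(f)[...,2];m2=m&((z>46)&(z<66)).astype(np.uint8);m2[:160]=0;m2[240:]=0;m2[:,:195]=0;m2[:,350:]=0
m2=cv2.morphologyEx(m2,cv2.MORPH_CLOSE,np.ones((3,3)))
n,lab,stt,cen=cv2.connectedComponentsWithStats(m2);
for i in sorted(range(1,n),key=lambda i:-stt[i,4])[:2]:
    if stt[i,4]<60: continue
    ks,_=cv2.findContours((lab==i).astype(np.uint8),cv2.RETR_EXTERNAL,cv2.CHAIN_APPROX_NONE)
    P=onplane(f,max(ks,key=len).reshape(-1,2),55)[:,:2]+[1.0,0]
    a=np.radians(BY);e=np.array([[np.cos(a),np.sin(a)],[-np.sin(a),np.cos(a)]]);Q=((P-B0)@e.T).astype(np.float32)
    r=cv2.minAreaRect(Q);ang=r[2] if r[1][0]>r[1][1] else r[2]-90
    ang=(ang+45)%90-45
    print("box",np.round(r[0],1),np.round(r[1],1),"yaw rel",round(ang,2),"corners",np.round(cv2.boxPoints(r),1).tolist())
now()
E
python3 look.py 4
```

```text
t 6.4 nose in bed [-97.  -39.1] z 47.6 rel 6.01 Fbed [-0.1 -4.9] 1.9 w 15.35283014835605
box [-86.8   5.1] [98.6 68.8] yaw rel 0.78 corners [[-136.60000610351562, 38.79999923706055], [-135.60000610351562, -30.0], [-37.099998474121094, -28.600000381469727], [-38.0, 40.099998474121094]]
box [153.6  11.9] [71.2 26.5] yaw rel -2.26 corners [[139.0, -23.100000381469727], [165.39999389648438, -24.200000762939453], [168.1999969482422, 46.900001525878906], [141.8000030517578, 48.0]]
t 6.45 nose in bed [-97.  -39.1] z 47.6 rel 6.01 Fbed [-0.9 -6.3] 1.9 w 15.028856024997818
```

View pics/t4.png

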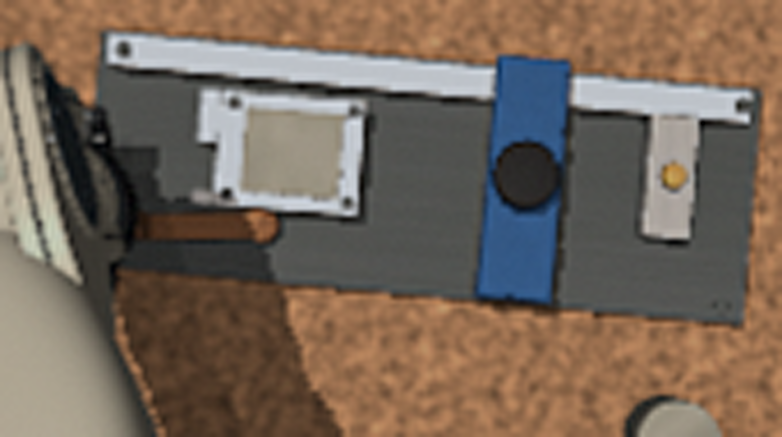

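Emit:
{"op": "jog_arm", "data": {
  "jaw": [-1, -1, -1, -1, -1, -1, -1],
  "slide": [
    [0, 2, 0.2],
    [0, 4, 0.4],
    [0, 6, 0.6],
    [0, 7, 0.7],
    [0, 8, 0.8],
    [0, 9, 0.9],
    [0, 9, 0.9]
  ],
  "turn": [0, 0, 0, 0, 0, 0, 0]
}}

```text
t: 7.15
position: [564.9, 238.2, 47.6]
orientation: [-2.033, 1.568, 2.665]
ft_force: [-5.2, 0.7, 2.6]
gripper_width: 14.7
```

```bash
python3 look.py 5
```

```text
t 7.15 nose in bed [-97.1 -30.6] z 47.6 rel 6.01 Fbed [-0.1 -5.2] 2.6 w 14.73468839782673
box [-85.7  13.1] [68.4 98.7] yaw rel -1.64 corners [[-136.0, -19.700000762939453], [-37.29999923706055, -22.5], [-35.400001525878906, 45.900001525878906], [-134.0, 48.70000076293945]]
box [152.5  11.3] [26.3 71.5] yaw rel 0.21 corners [[139.1999969482422, 46.900001525878906], [139.39999389648438, -24.5], [165.6999969482422, -24.399999618530273], [165.5, 47.0]]
t 7.2 nose in bed [-97.1 -30.6] z 47.6 rel 6.01 Fbed [-0.1 -5.4] 2.1 w 15.100355507295067
```

Emit:
{"op": "jog_arm", "data": {
  "jaw": [-1, -1, -1, -1, -1],
  "slide": [
    [0, 0.5, 0],
    [0, 1, 0.1],
    [0, 1.5, 0.2],
    [0, 2, 0.2],
    [0, 2, 0.2]
  ],
  "turn": [0, 0, 0, 0, 0]
}}

```text
t: 7.7
position: [566.3, 238.0, 47.6]
orientation: [-1.92, 1.567, 2.778]
ft_force: [-5.9, 1.6, 3.4]
gripper_width: 15.1
```

```bash
python3 look.py 6
```

```text
t 7.7 nose in bed [-97.1 -29.2] z 47.6 rel 6.0 Fbed [-0.9 -6.1] 3.4 w 15.108441424823743
box [-85.5  14.2] [68.6 98.5] yaw rel -1.92 corners [[-135.89999389648438, -18.399999618530273], [-37.400001525878906, -21.700000762939453], [-35.099998474121094, 46.900001525878906], [-133.60000610351562, 50.20000076293945]]
box [152.6  11.7] [71.6 26.7] yaw rel -0.41 corners [[139.10000610351562, -24.0], [165.6999969482422, -24.200000762939453], [166.1999969482422, 47.400001525878906], [139.60000610351562, 47.599998474121094]]
t 7.75 nose in bed [-97.1 -29.2] z 47.6 rel 6.0 Fbed [-0.1 -5.2] 2.8 w 15.165698518912054
```

Emit:
{"op": "jog_arm", "data": {
  "jaw": [-1, -1, -1, -1, -1, -1],
  "slide": [
    [0, 1, 0.1],
    [0, 1.5, 0.2],
    [0, 2, 0.2],
    [0, 2.5, 0.3],
    [0, 2.5, 0.3],
    [0, 2.5, 0.3]
  ],
  "turn": [0, 0, 0, 0, 0, 0]
}}

```text
t: 8.35
position: [567.1, 238.0, 47.5]
orientation: [-1.807, 1.564, 2.891]
ft_force: [-10.6, 2.3, 5.2]
gripper_width: 15.3
```

```bash
python3 look.py 7
```

```text
t 8.35 nose in bed [-97.1 -28.5] z 47.5 rel 5.99 Fbed [ -1.  -10.8] 5.2 w 15.291634393373046
box [-88.   23.2] [ 86.2 104.1] yaw rel -1.77 corners [[-141.39999389648438, -18.299999237060547], [-37.29999923706055, -21.5], [-34.70000076293945, 64.69999694824219], [-138.6999969482422, 67.9000015258789]]
box [152.2  -7.6] [34.6 26.8] yaw rel -4.67 corners [[137.5, -23.799999237060547], [164.1999969482422, -26.0], [167.0, 8.600000381469727], [140.3000030517578, 10.699999809265137]]
t 8.4 nose in bed [-97.1 -28.4] z 47.5 rel 5.99 Fbed [ -1.8 -10.8] 6.3 w 15.170794330496538
```

View pics/t7.png

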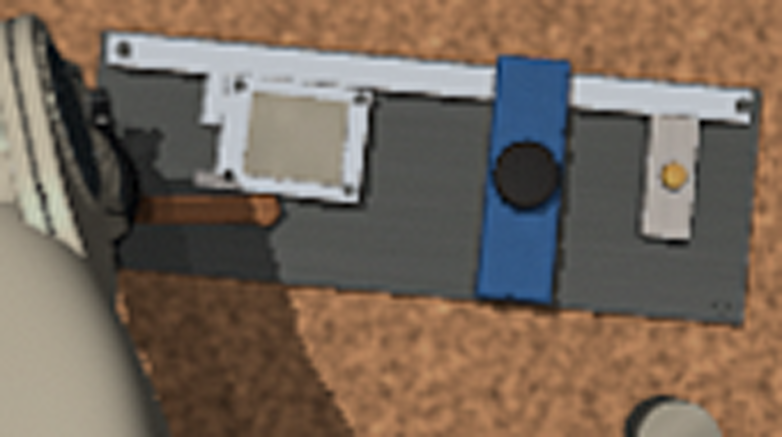

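Emit:
{"op": "jog_arm", "data": {
  "jaw": [-1, -1, -1, -1, -1, -1, -1, -1, -1, -1],
  "slide": [
    [0, -5, 0],
    [0, -10, 0],
    [0, -12, 11],
    [0, -12.4, 22],
    [0, -12.4, 22],
    [0, -6, 22.5],
    [0, -4, 22.5],
    [0, -3, 22.5],
    [0, -2.5, 22.5],
    [0, -2.5, 22.5]
  ],
  "turn": [0, 0, 0, 0, 0, 0, 0, 0, 0, 0]
}}

```text
t: 9.4
position: [563.2, 215.3, 47.1]
orientation: [-1.642, 1.562, 3.056]
ft_force: [-5.7, -1.3, 1.5]
gripper_width: 15.1
```

```bash
sed -i 's/m2\[:160\]=0/m2[:160]=0;m2\&=(hsv[...,2]>0).astype(np.uint8)/' look.py; python3 look.py 8
```

```text
t 9.4 nose in bed [-74.1 -29.6] z 47.1 rel 5.97 Fbed [ 2.  -5.5] 1.5 w 15.149077692163795
box [-85.3  18.6] [76.7 98.4] yaw rel -1.77 corners [[-135.6999969482422, -18.200000762939453], [-37.29999923706055, -21.200000762939453], [-35.0, 55.400001525878906], [-133.39999389648438, 58.5]]
box [153.1  11.5] [72.3 26.5] yaw rel -1.14 corners [[139.10000610351562, -24.399999618530273], [165.60000610351562, -24.899999618530273], [167.10000610351562, 47.29999923706055], [140.60000610351562, 47.900001525878906]]
t 9.45 nose in bed [-74.2 -29.6] z 47.1 rel 5.97 Fbed [ 2.9 -5.6] 1.2 w 15.046557250964236
```

View pics/t8.png

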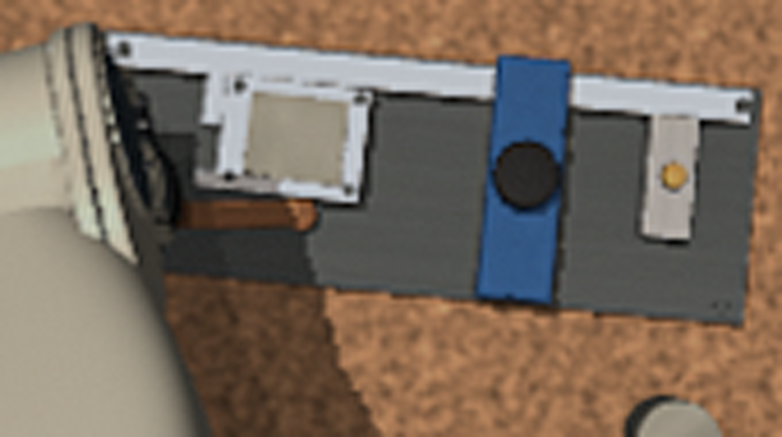

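Emit:
{"op": "jog_arm", "data": {
  "jaw": [-1, -1, -1, -1, -1],
  "slide": [
    [0, 0.7, 0.1],
    [0, 1.4, 0.2],
    [0, 2, 0.2],
    [0, 2.5, 0.2],
    [0, 2.5, 0.2]
  ],
  "turn": [0, 0, 0, 0, 0]
}}

```text
t: 9.95
position: [564.0, 215.2, 46.7]
orientation: [-1.582, 1.558, 3.115]
ft_force: [-8.5, -0.0, 5.6]
gripper_width: 15.0
```

```bash
python3 look.py 9
```

```text
t 9.95 nose in bed [-74.1 -28.9] z 46.7 rel 5.96 Fbed [ 1.1 -8.5] 5.6 w 14.955084800546576
box [-85.6  16.2] [ 69.4 101.9] yaw rel -5.12 corners [[-139.39999389648438, -13.800000190734863], [-37.900001525878906, -22.799999237060547], [-31.700000762939453, 46.29999923706055], [-133.1999969482422, 55.29999923706055]]
box [152.8  10.9] [27.3 71.7] yaw rel 0.1 corners [[139.10000610351562, 46.70000076293945], [139.1999969482422, -25.0], [166.5, -24.899999618530273], [166.39999389648438, 46.79999923706055]]
t 10.0 nose in bed [-74.1 -28.9] z 46.7 rel 5.96 Fbed [ 0.6 -9.3] 4.7 w 15.098608892978644
```

View pics/t9.png

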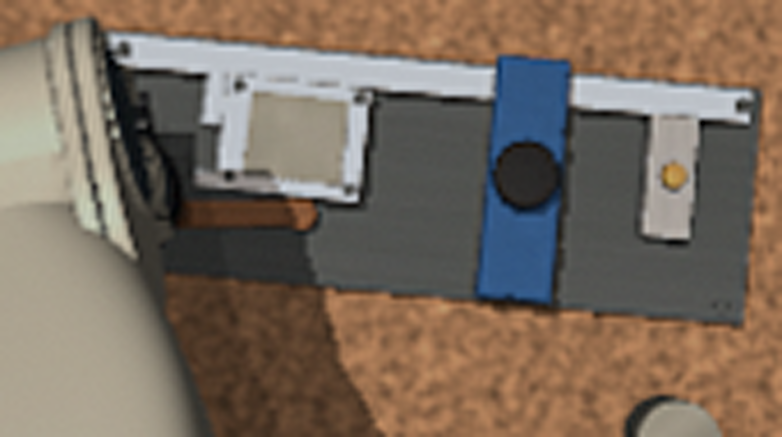

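```bash
cat > edge.py <<'E'
from go import *
import sys
def boxedges(f,bx,by,tail=False):
    """subpixel edges of the box top (z=55) via sampling normal to expected edges in bed frame, box nominal centre bx,by"""
    g=cv2.cvtColor(f["color"],cv2.COLOR_BGR2GRAY).astype(np.float32)
    def samp(pts):
        W=np.array([[*(bed(*p)-[1.0,0]),55] for p in pts]);px=proj(f,W).astype(np.float32)
        return cv2.remap(g,px[:,0].reshape(1,-1),px[:,1].reshape(1,-1),cv2.INTER_LINEAR)[0]
    out={}
    o=np.arange(-9,9.01,.5)
    E=[];
    for u in np.arange(-40,44,3.):
        v=samp([(bx+u,by-35+k) for k in o]);d=np.diff(v);i=np.argmax(d)
        if d[i]>6 and 1<i<len(d)-2:
            w=np.clip(d[i-2:i+3],0,None);E.append((bx+u,by-35+(o[i-2:i+3]@w)/w.sum()+.25))
    E=np.array(E);c=np.polyfit(E[:,0],E[:,1],1)
    for _ in range(3):
        r=E[:,1]-np.polyval(c,E[:,0]);E=E[abs(r)<max(.6,1.5*r.std())];c=np.polyfit(E[:,0],E[:,1],1)
    out["-y edge"]=(len(E),np.degrees(np.arctan(c[0])).round(2),"y@centre",np.polyval(c,bx).round(2))
    E=[]
    for u in np.arange(-28,28,3.):
        v=samp([(bx+50+k,by+u) for k in o]);d=-np.diff(v);i=np.argmax(d)
        if d[i]>6 and 1<i<len(d)-2:
            w=np.clip(d[i-2:i+3],0,None);E.append((by+u,bx+50+(o[i-2:i+3]@w)/w.sum()+.25))
    if len(E)>5:
        E=np.array(E);c=np.polyfit(E[:,0],E[:,1],1)
        for _ in range(3):
            r=E[:,1]-np.polyval(c,E[:,0]);E=E[abs(r)<max(.6,1.5*r.std())];c=np.polyfit(E[:,0],E[:,1],1)
        out["lead"]=(len(E),(-np.degrees(np.arctan(c[0]))).round(2),"x@centre",np.polyval(c,by).round(2))
    return out
def rail(f):
    g=cv2.cvtColor(f["color"],cv2.COLOR_BGR2GRAY).astype(np.float32);o=np.arange(-9,9.01,.5);E=[]
    for u in list(np.arange(-30,30,3.))+list(np.arange(95,130,3.)):
        px=proj(f,[[*(bed(u,50+k)-[1.0,0]),40] for k in o]).astype(np.float32)
        v=cv2.remap(g,px[:,0].reshape(1,-1),px[:,1].reshape(1,-1),cv2.INTER_LINEAR)[0];d=np.diff(v);i=np.argmax(d)
        if d[i]>6 and 1<i<len(d)-2:
            w=np.clip(d[i-2:i+3],0,None);E.append((u,50+(o[i-2:i+3]@w)/w.sum()+.25))
    E=np.array(E);c=np.polyfit(E[:,0],E[:,1],1);return ("rail",len(E),np.degrees(np.arctan(c[0])).round(2),"y@-85",np.polyval(c,-85).round(2),"y@60",np.polyval(c,60).round(2))
if __name__=="__main__":
    f=load(sys.argv[1]);print(boxedges(f,float(sys.argv[2]),float(sys.argv[3])));print(rail(f))
E
python3 edge.py top0 -89 -5.4;python3 edge.py top4 -87 5;python3 edge.py top7 -86 14.5;python3 edge.py top9 -86 15
```

```text
{'-y edge': (19, np.float64(2.88), 'y@centre', np.float64(-40.78)), 'lead': (14, np.float64(2.7), 'x@centre', np.float64(-37.97))}
('rail', 32, np.float64(-0.03), 'y@-85', np.float64(50.85), 'y@60', np.float64(50.76))
{'-y edge': (18, np.float64(0.71), 'y@centre', np.float64(-29.96)), 'lead': (11, np.float64(0.42), 'x@centre', np.float64(-37.1))}
('rail', 32, np.float64(0.05), 'y@-85', np.float64(50.58), 'y@60', np.float64(50.69))
{'-y edge': (17, np.float64(-1.41), 'y@centre', np.float64(-20.52)), 'lead': (14, np.float64(-2.2), 'x@centre', np.float64(-35.9))}
('rail', 32, np.float64(0.01), 'y@-85', np.float64(50.69), 'y@60', np.float64(50.71))
{'-y edge': (19, np.float64(-1.14), 'y@centre', np.float64(-20.44)), 'lead': (12, np.float64(-1.97), 'x@centre', np.float64(-35.22))}
('rail', 32, np.float64(0.02), 'y@-85', np.float64(50.69), 'y@60', np.float64(50.75))
```

Emit:
{"op": "jog_arm", "data": {
  "jaw": [-1, -1, -1, -1, -1],
  "slide": [
    [-1, 1, 0.1],
    [-1.5, 2, 0.2],
    [-1.5, 3, 0.3],
    [-1.5, 4, 0.4],
    [-1.5, 4, 0.4]
  ],
  "turn": [0, 0, 0, 0, 0]
}}

```text
t: 10.5
position: [565.6, 214.7, 47.3]
orientation: [-1.546, 1.553, -3.133]
ft_force: [-11.1, -0.6, 1.8]
gripper_width: 15.3
```

```bash
python3 look.py 10 | grep nose; python3 edge.py top10 -86 15;python3 -c "
from go import *
to([500,200,50],-96.83)"
```

```text
t 10.5 nose in bed [-73.8 -27.3] z 47.3 rel 5.93 Fbed [  1.9 -11. ] 1.8 w 15.327039401553128
t 10.55 nose in bed [-73.8 -27.3] z 47.3 rel 5.93 Fbed [  1.  -10.3] 2.6 w 15.526035032360268
{'-y edge': (21, np.float64(0.22), 'y@centre', np.float64(-19.42)), 'lead': (15, np.float64(0.2), 'x@centre', np.float64(-35.17))}
('rail', 32, np.float64(-0.02), 'y@-85', np.float64(50.8), 'y@60', np.float64(50.73))
slide [ -1.5 -65.4  15.8] turn 0.1035 yaw z now -90.9 J [ 0.22  0.47 -0.15  0.97  0.    1.81] [565.6 214.7  47.3] F [-10.3   0.3   2.6] 15.526035032360268 tilt [-1.780e-02 -2.000e-04 -9.998e-01]
```

Emit:
{"op": "jog_arm", "data": {
  "jaw": [-1, -1, -1, -1, -1, -1, -1, -1],
  "slide": [
    [0, -10, -1],
    [0, -18, -2],
    [0, -13.5, -46],
    [0, -8.5, -92],
    [0, -8.5, -92],
    [0, -8.5, -92],
    [0, -8.5, -92],
    [0, -8.5, -92]
  ],
  "turn": [0, 0, 0, 0, 0, 0.1035, 0.1035, 0.1035]
}}

```text
t: 11.35
position: [558.5, 306.8, 47.5]
orientation: [-1.447, 1.553, -3.134]
ft_force: [-0.4, -0.1, -0.5]
gripper_width: 15.2
```

```bash
python3 look.py 11; python3 edge.py top11 -86 15;python3 -c "
from go import *
nose(-170,4,48,0)"
```

```text
t 11.35 nose in bed [-163.9  -54.3] z 47.5 rel 0.15 Fbed [ 0.2 -0.4] -0.5 w 15.161879441469042
box [-85.2  15.5] [98.6 68.7] yaw rel 0.02 corners [[-134.5, 49.900001525878906], [-134.39999389648438, -18.799999237060547], [-35.900001525878906, -18.799999237060547], [-35.900001525878906, 49.900001525878906]]
box [152.9  13.7] [27.5 77.4] yaw rel 0.1 corners [[139.10000610351562, 52.400001525878906], [139.1999969482422, -25.0], [166.6999969482422, -24.899999618530273], [166.60000610351562, 52.400001525878906]]
t 11.4 nose in bed [-163.7  -54.3] z 47.6 rel 0.13 Fbed [0.9 0.4] -0.5 w 15.22425282339211
{'-y edge': (21, np.float64(0.12), 'y@centre', np.float64(-19.44)), 'lead': (13, np.float64(0.71), 'x@centre', np.float64(-35.36))}
('rail', 32, np.float64(0.04), 'y@-85', np.float64(50.63), 'y@60', np.float64(50.72))
tcp [617.4 305.9]
slide [-1.5 58.5 -6.1] turn 0.0022 yaw z now -96.7 J [ 0.37  0.51 -0.06  1.01  0.01  2.06] [558.6 306.6  47.6] F [ 0.2 -0.9 -0.5] 15.22425282339211 tilt [-1.740e-02 -1.000e-04 -9.998e-01]
```

View pics/t11.png

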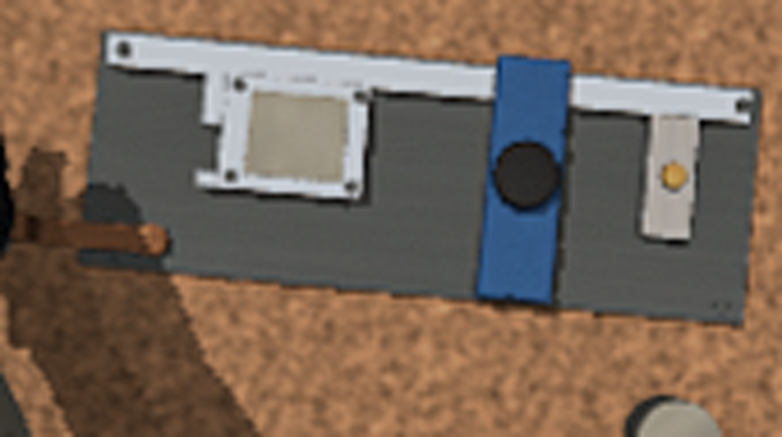

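Emit:
{"op": "jog_arm", "data": {
  "jaw": [-1, -1, -1, -1],
  "slide": [
    [-1, 40, 0],
    [-1, 58, 0],
    [-1, 58, 0],
    [-1, 58, 0]
  ],
  "turn": [0, 0, 0, 0]
}}

```text
t: 11.8
position: [616.0, 299.3, 47.2]
orientation: [-1.444, 1.553, -3.131]
ft_force: [-0.3, 0.1, -1.3]
gripper_width: 15.1
```

```bash
python3 look.py 12; python3 - <<'E'
from go import *
f=load("top12");zoom(f,180,165,260,225,9,"pics/t12z.png")
print(proj(f,[[*(bed(-164,3.7)-[1,0]),37],[*(bed(-123.2,3.7)-[1,0]),55]]))
E
```

```text
t 11.8 nose in bed [-163.3    3.6] z 47.2 rel 0.14 Fbed [-0.1 -0.3] -1.3 w 15.108155614157806
box [-85.3  19.4] [98.2 76.7] yaw rel 0.15 corners [[-134.60000610351562, 57.599998474121094], [-134.3000030517578, -19.0], [-36.099998474121094, -18.799999237060547], [-36.29999923706055, 57.900001525878906]]
box [152.8  11.5] [27.1 72.9] yaw rel 0.46 corners [[138.89999389648438, 47.79999923706055], [139.5, -25.100000381469727], [166.60000610351562, -24.799999237060547], [166.10000610351562, 48.0]]
t 11.85 nose in bed [-163.5    3.2] z 47.4 rel 0.16 Fbed [0.6 0.1] -1.3 w 15.17751071658496
[[213.81314508 196.22232026]
 [227.43721809 197.00744321]]
```

View pics/t12z.png

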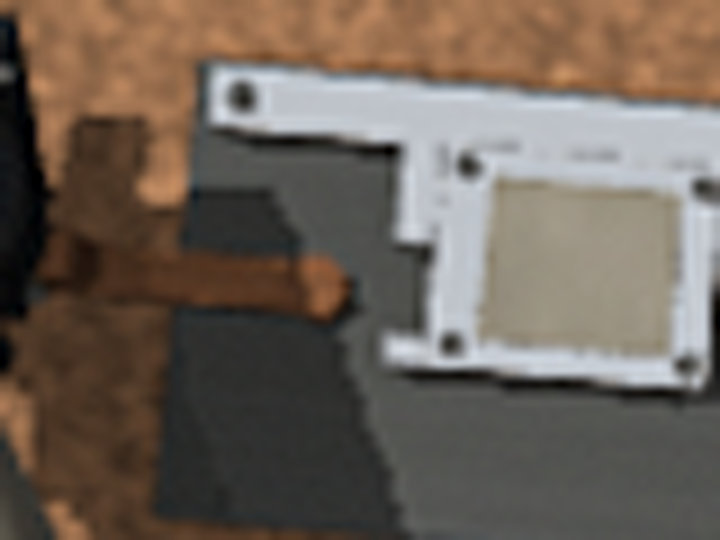

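Emit:
{"op": "jog_arm", "data": {
  "jaw": [-1, -1, -1, -1, -1, -1],
  "slide": [
    [-0.5, 2, 0],
    [-0.5, 2, 8],
    [-0.5, 2, 16],
    [-0.5, 2, 23],
    [-0.5, 2, 23],
    [-0.5, 2, 23]
  ],
  "turn": [0, 0, 0, 0, 0, 0]
}}

```text
t: 12.45
position: [614.9, 276.1, 48.0]
orientation: [-1.452, 1.553, -3.14]
ft_force: [0.1, -0.0, -1.3]
gripper_width: 15.3
```

```bash
python3 look.py 13|grep nose; python3 - <<'E'
from go import *
f=load("top13");zoom(f,180,165,260,225,9,"pics/t13z.png")
E
```

```text
t 12.45 nose in bed [-140.1    5.3] z 48.0 rel 0.12 Fbed [0.  0.1] -1.3 w 15.265636468590536
t 12.5 nose in bed [-140.4    5.3] z 48.0 rel 0.14 Fbed [-0.3 -0.9] -1.5 w 15.193040520423667
```

View pics/t13z.png

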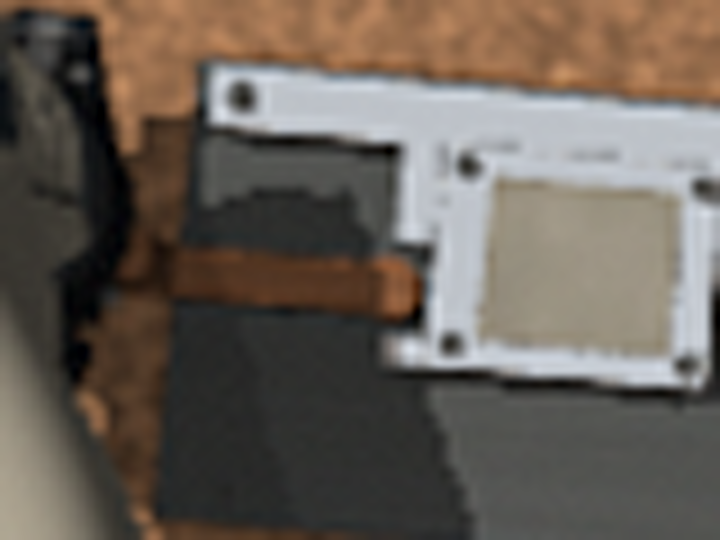

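Emit:
{"op": "jog_arm", "data": {
  "jaw": [-1, -1, -1, -1, -1],
  "slide": [
    [0, 2, 0],
    [0, 4, 0],
    [0, 5, 0],
    [0, 5, 0],
    [0, 5, 0]
  ],
  "turn": [0, 0, 0, 0, 0]
}}

```text
t: 13.0
position: [619.9, 275.9, 47.8]
orientation: [-1.453, 1.553, -3.14]
ft_force: [-0.6, 0.7, -1.4]
gripper_width: 14.9
```

```bash
python3 -c "
from go import *
now()"
```

```text
t 13.0 nose in bed [-140.5   10.3] z 47.8 rel 0.15 Fbed [-0.6 -0.7] -1.4 w 14.940121732029036
```

Emit:
{"op": "jog_arm", "data": {
  "jaw": [-1, -1, -1, -1],
  "slide": [
    [0, 1, 0],
    [0, 2, 0],
    [0, 2, 0],
    [0, 2, 0]
  ],
  "turn": [0, 0, 0, 0]
}}

```text
t: 13.4
position: [620.9, 275.8, 47.7]
orientation: [-1.463, 1.551, 3.133]
ft_force: [-4.9, 1.5, 1.4]
gripper_width: 15.1
```

```bash
python3 -c "
from go import *
now()"
```

```text
t 13.4 nose in bed [-140.6   11.3] z 47.7 rel 0.14 Fbed [-0.9 -5.1] 1.4 w 15.075055939398808
```

```bash
python3 -c "
from go import *
s,M=st();print(M.round(4));a=np.radians(BY);X=np.array([np.cos(a),np.sin(a),0]);print('bedX in tool',(M.T@X).round(4), 'per 100mm')"
```

```text
[[-2.010e-02  9.930e-01 -1.165e-01]
 [ 2.000e-04 -1.165e-01 -9.932e-01]
 [-9.998e-01 -2.000e-02  2.200e-03]]
bedX in tool [ 0.0022 -0.0024  1.    ] per 100mm
```

Emit:
{"op": "jog_arm", "data": {
  "jaw": [-1, -1, -1, -1, -1, -1, -1, -1],
  "slide": [
    [0, 0.7, 2],
    [0, 0.7, 4],
    [0, 0.7, 6],
    [0, 0.7, 8],
    [0, 0.7, 10],
    [0, 0.7, 12],
    [0, 0.7, 14],
    [0, 0.7, 14]
  ],
  "turn": [0, 0, 0, 0, 0, 0, 0, 0]
}}

```text
t: 14.2
position: [618.6, 263.6, 47.6]
orientation: [-1.615, 1.548, 2.981]
ft_force: [-5.6, 9.4, 0.5]
gripper_width: 15.2
```

```bash
python3 look.py 14; python3 edge.py top14 -77 15
```

```text
t 14.2 nose in bed [-128.2   10.5] z 47.6 rel 0.18 Fbed [-8.7 -6.7] 0.5 w 15.185784545143479
box [-79.   17.6] [73.  98.9] yaw rel -0.38 corners [[-128.6999969482422, -18.600000381469727], [-29.799999237060547, -19.200000762939453], [-29.299999237060547, 53.79999923706055], [-128.1999969482422, 54.400001525878906]]
box [152.8  11.4] [72.2 27. ] yaw rel -0.4 corners [[139.0, -24.600000381469727], [166.0, -24.799999237060547], [166.5, 47.400001525878906], [139.5, 47.599998474121094]]
t 14.25 nose in bed [-128.2   10.6] z 47.6 rel 0.18 Fbed [-8.8 -7. ] 0.8 w 15.092707867425137
{'-y edge': (17, np.float64(-0.42), 'y@centre', np.float64(-19.34)), 'lead': (15, np.float64(1.04), 'x@centre', np.float64(-29.3))}
('rail', 31, np.float64(0.04), 'y@-85', np.float64(50.64), 'y@60', np.float64(50.73))
```

View pics/t14.png

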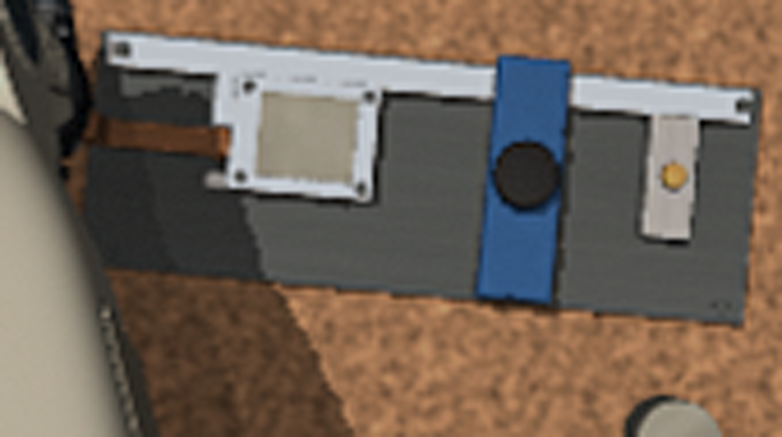

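Emit:
{"op": "jog_arm", "data": {
  "jaw": [-1, -1, -1, -1, -1, -1, -1, -1, -1, -1, -1, -1],
  "slide": [
    [0, 0.2, 3],
    [0, 0.2, 5],
    [0, 0.2, 7.5],
    [0, 0.2, 10],
    [0, 0.2, 12.5],
    [0, 0.2, 15],
    [0, 0.2, 17.5],
    [0, 0.2, 20],
    [0, 0.2, 22.5],
    [0, 0.2, 25],
    [0, 0.2, 27.5],
    [0, 0.2, 30]
  ],
  "turn": [0, 0, 0, 0, 0, 0, 0, 0, 0, 0, 0, 0]
}}

```text
t: 15.45
position: [614.8, 235.5, 47.7]
orientation: [-1.737, 1.547, 2.86]
ft_force: [-3.7, 9.4, 1.7]
gripper_width: 15.5
```

```bash
python3 look.py 15; python3 edge.py top15 -52 15
```

```text
t 15.45 nose in bed [-99.8  10.1] z 47.7 rel 0.23 Fbed [-8.9 -4.8] 1.7 w 15.52039588148126
box [-49.4  17.8] [98.6 74.9] yaw rel 2.5 corners [[-100.30000305175781, 53.099998474121094], [-97.0, -21.799999237060547], [1.399999976158142, -17.5], [-1.7999999523162842, 57.400001525878906]]
box [152.5  14.3] [78.1 26.4] yaw rel -0.41 corners [[139.0, -24.600000381469727], [165.5, -24.799999237060547], [166.0, 53.29999923706055], [139.60000610351562, 53.5]]
t 15.5 nose in bed [-99.4  10.1] z 47.7 rel 0.22 Fbed [-6.6 -4.1] -0.2 w 15.302689294842265
{'-y edge': (19, np.float64(-0.16), 'y@centre', np.float64(-19.39)), 'lead': (13, np.float64(0.16), 'x@centre', np.float64(-0.95))}
('rail', 31, np.float64(1.65), 'y@-85', np.float64(45.58), 'y@60', np.float64(49.76))
```

Emit:
{"op": "jog_arm", "data": {
  "jaw": [-1, -1, -1, -1, -1, -1, -1, -1, -1, -1, -1, -1],
  "slide": [
    [0, 0.2, 3],
    [0, 0.2, 5.5],
    [0, 0.2, 8],
    [0, 0.2, 10.5],
    [0, 0.2, 13],
    [0, 0.2, 15.5],
    [0, 0.2, 18],
    [0, 0.2, 20.5],
    [0, 0.2, 23],
    [0, 0.2, 25.5],
    [0, 0.2, 28],
    [0, 0.2, 30]
  ],
  "turn": [0, 0, 0, 0, 0, 0, 0, 0, 0, 0, 0, 0]
}}

```text
t: 16.7
position: [611.1, 206.7, 47.9]
orientation: [-1.834, 1.545, 2.763]
ft_force: [-2.7, 8.1, 2.4]
gripper_width: 15.4
```

```bash
python3 look.py 16; python3 edge.py top16 -21 15
```

```text
t 16.7 nose in bed [-70.8  10. ] z 47.9 rel 0.26 Fbed [-7.7 -3.6] 2.4 w 15.37194622576127
box [-21.7  19.3] [76.2 98.4] yaw rel -0.01 corners [[-70.9000015258789, -18.799999237060547], [27.5, -18.799999237060547], [27.5, 57.29999923706055], [-70.9000015258789, 57.400001525878906]]
box [152.9  11.5] [72.4 26.5] yaw rel -0.58 corners [[139.3000030517578, -24.600000381469727], [165.8000030517578, -24.799999237060547], [166.5, 47.599998474121094], [140.0, 47.900001525878906]]
t 16.75 nose in bed [-70.6  10. ] z 47.9 rel 0.25 Fbed [-6.6 -4.5] 0.8 w 15.185905756450728
{'-y edge': (18, np.float64(0.42), 'y@centre', np.float64(-19.37)), 'lead': (14, np.float64(-1.96), 'x@centre', np.float64(28.12))}
('rail', 24, np.float64(2.86), 'y@-85', np.float64(41.08), 'y@60', np.float64(48.32))
```

View pics/t16.png

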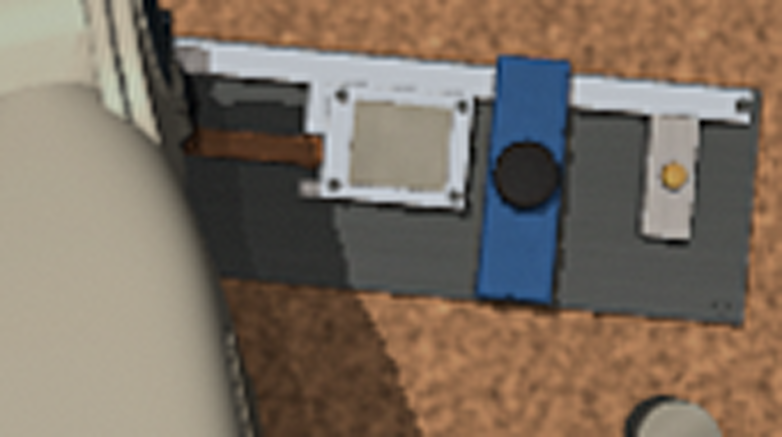

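Emit:
{"op": "jog_arm", "data": {
  "jaw": [-1, -1, -1, -1, -1, -1, -1, -1, -1, -1, -1, -1],
  "slide": [
    [0, 0.2, 3],
    [0, 0.2, 6],
    [0, 0.2, 9],
    [0, 0.2, 12],
    [0, 0.2, 15],
    [0, 0.2, 18],
    [0, 0.1, 21],
    [0, 0.1, 24],
    [0, 0.1, 27],
    [0, 0.1, 30],
    [0, 0.1, 33],
    [0, 0.1, 35]
  ],
  "turn": [0, 0, 0, 0, 0, 0, 0, 0, 0, 0, 0, 0]
}}

```text
t: 17.95
position: [607.0, 173.2, 48.1]
orientation: [-1.936, 1.544, 2.662]
ft_force: [-2.7, 8.5, 2.1]
gripper_width: 15.2
```

```bash
python3 look.py 17|grep nose; python3 edge.py top17 13 15; python3 - <<'E'
from go import *
f=load("top16");g=cv2.cvtColor(f["color"],cv2.COLOR_BGR2GRAY).astype(np.float32);o=np.arange(-9,9.01,.5);E=[]
for u in np.arange(-15,40,3.):
    px=proj(f,[[*(bed(139+k,u)-[1.0,0]),45] for k in o]).astype(np.float32)
    v=cv2.remap(g,px[:,0].reshape(1,-1),px[:,1].reshape(1,-1),cv2.INTER_LINEAR)[0];d=np.diff(v);i=np.argmax(d);E.append(139+o[i]+.25)
print("stop face",np.median(E),np.round(E,1).tolist())
E
```

```text
t 17.95 nose in bed [-37.  10.] z 48.1 rel 0.3 Fbed [-8.1 -3.7] 2.1 w 15.159842790453528
t 18.0 nose in bed [-36.7   9.9] z 48.0 rel 0.29 Fbed [-7.  -2.8] 2.4 w 15.191208864368937
{'-y edge': (18, np.float64(-0.52), 'y@centre', np.float64(-19.9))}
('rail', 21, np.float64(2.81), 'y@-85', np.float64(40.73), 'y@60', np.float64(47.86))
stop face 139.25 [139.8, 139.8, 139.8, 139.2, 138.2, 137.8, 140.2, 139.8, 139.8, 138.8, 139.8, 139.2, 139.2, 138.8, 139.2, 137.2, 138.8, 139.8, 139.2]
```

View pics/t17.png

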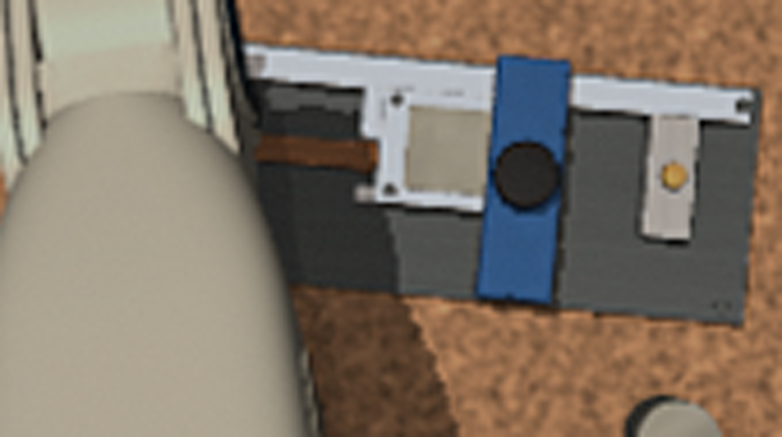

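```bash
sed -i 's/for u in np.arange(-40,44,3.)/for u in np.arange(float(sys.argv[4]) if len(sys.argv)>4 else -40,float(sys.argv[5]) if len(sys.argv)>5 else 44,2.)/' edge.py; python3 edge.py top17 13 15 -40 10|head -1; python3 edge.py top16 -22 15 -40 10|head -1;python3 edge.py top15 -51 15 -40 10|head -1
python3 edge.py top17 13 15 -30 15|head -1; python3 -c "
from h import *
f=load('top17');zoom(f,250,170,300,225,10,'pics/t17z.png')"
```

```text
{'-y edge': (14, np.float64(0.13), 'y@centre', np.float64(-19.4))}
{'-y edge': (16, np.float64(0.5), 'y@centre', np.float64(-19.39)), 'lead': (14, np.float64(-1.96), 'x@centre', np.float64(28.12))}
{'-y edge': (15, np.float64(0.13), 'y@centre', np.float64(-19.44)), 'lead': (13, np.float64(0.16), 'x@centre', np.float64(-0.95))}
{'-y edge': (16, np.float64(0.85), 'y@centre', np.float64(-18.97))}
```

View pics/t17z.png

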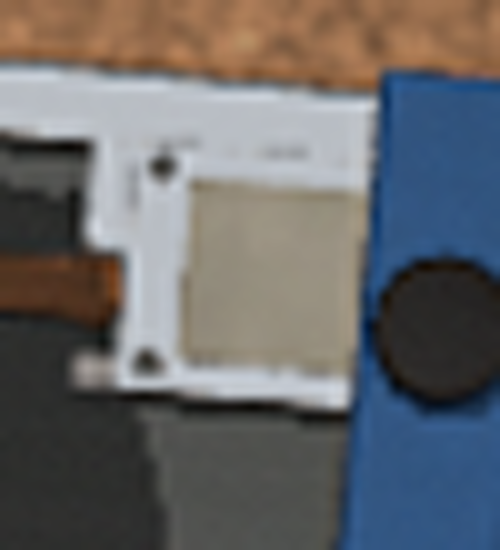

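Emit:
{"op": "jog_arm", "data": {
  "jaw": [-1, -1, -1, -1, -1, -1, -1, -1, -1, -1, -1, -1],
  "slide": [
    [0, 0.3, 3],
    [0, 0.3, 6],
    [0, 0.3, 9],
    [0, 0.3, 12],
    [0, 0.3, 15],
    [0, 0.2, 18],
    [0, 0.2, 21],
    [0, 0.2, 24],
    [0, 0.2, 27],
    [0, 0.2, 30],
    [0, 0.2, 33],
    [0, 0.2, 35]
  ],
  "turn": [0, 0, 0, 0, 0, 0, 0, 0, 0, 0, 0, 0]
}}

```text
t: 19.2
position: [602.9, 139.7, 48.2]
orientation: [-2.036, 1.543, 2.563]
ft_force: [-3.6, 10.5, 4.3]
gripper_width: 14.8
```

```bash
python3 look.py 18|grep nose; python3 edge.py top18 46 15 -46 -20|head -1
```

```text
t 19.2 nose in bed [-3.3  9.9] z 48.2 rel 0.34 Fbed [-10.   -4.8] 4.3 w 14.774110128752723
t 19.25 nose in bed [-3.1  9.9] z 48.3 rel 0.33 Fbed [-7.6 -3.5] 3.9 w 15.160387393654569
{'-y edge': (11, np.float64(5.3), 'y@centre', np.float64(-16.41)), 'lead': (14, np.float64(0.37), 'x@centre', np.float64(95.13))}
```

View pics/t18.png

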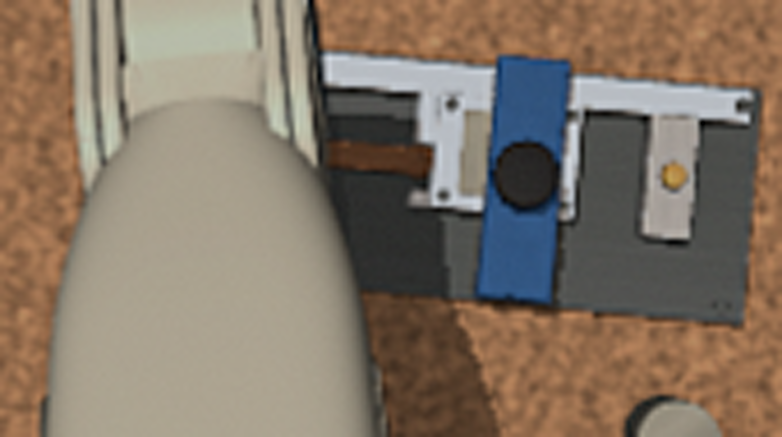

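Emit:
{"op": "jog_arm", "data": {
  "jaw": [-1, -1, -1, -1, -1, -1, -1, -1, -1, -1, -1, -1],
  "slide": [
    [0, 0.2, 3],
    [0, 0.2, 6],
    [0, 0.2, 9],
    [0, 0.2, 12],
    [0, 0.2, 15],
    [0, 0.2, 18],
    [0, 0.1, 21],
    [0, 0.1, 24],
    [0, 0.1, 27],
    [0, 0.1, 30],
    [0, 0.1, 33],
    [0, 0.1, 34]
  ],
  "turn": [0, 0, 0, 0, 0, 0, 0, 0, 0, 0, 0, 0]
}}

```text
t: 20.45
position: [599.0, 107.4, 48.5]
orientation: [-2.135, 1.541, 2.465]
ft_force: [-3.8, 11.4, 4.9]
gripper_width: 14.9
```

```bash
cat > stopm.py <<'E'
from edge import *
def stopm(f,lo=-12,x=139,top=45):
    g=f["color"].astype(np.float32)
    # near (-y) end and far edges of stop: use far edge x=+? 
    gg=cv2.cvtColor(f["color"],cv2.COLOR_BGR2GRAY).astype(np.float32);o=np.arange(-9,9.01,.5)
    def scan(xc,sign,us):
        E=[]
        for u in us:
            px=proj(f,[[*(bed(xc+k,u)-[1.0,0]),top] for k in o]).astype(np.float32)
            v=cv2.remap(gg,px[:,0].reshape(1,-1),px[:,1].reshape(1,-1),cv2.INTER_LINEAR)[0];d=sign*np.diff(v);i=np.argmax(d);w=np.clip(d[max(i-2,0):i+3],0,None);E.append(xc+(o[max(i-2,0):max(i-2,0)+len(w)]@w)/w.sum()+.25)
        return round(float(np.median(E)),2),round(float(np.std(E)),2)
    return "face(y<-20 end excl.)",scan(x,1,np.arange(-15,38,3)),"back edge",scan(167,-1,np.arange(-15,38,3))
if __name__=="__main__":
    for n in sys.argv[1:]: print(n,stopm(load(n)))
E
python3 look.py 19|grep nose; python3 edge.py top19 80 15 40 46|head -1; python3 stopm.py top0 top16 top18 top19
```

```text
t 20.45 nose in bed [29.2 10. ] z 48.5 rel 0.38 Fbed [-10.9  -5.2] 4.9 w 14.886722625185746
t 20.5 nose in bed [29.3 10. ] z 48.5 rel 0.38 Fbed [-10.4  -5.2] 4.0 w 15.362278344419867
{'-y edge': (3, np.float64(-5.36), 'y@centre', np.float64(-16.23)), 'lead': (13, np.float64(0.25), 'x@centre', np.float64(128.38))}
top0 ('face(y<-20 end excl.)', (139.16, 0.85), 'back edge', (167.88, 0.95))
top16 ('face(y<-20 end excl.)', (139.22, 0.69), 'back edge', (167.91, 0.76))
top18 ('face(y<-20 end excl.)', (139.22, 0.83), 'back edge', (167.88, 0.85))
top19 ('face(y<-20 end excl.)', (139.22, 0.78), 'back edge', (167.91, 0.88))
```

View pics/t19.png

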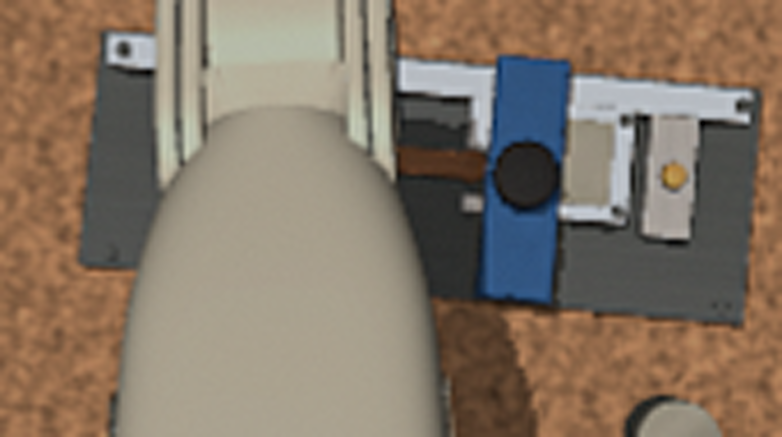

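Emit:
{"op": "jog_arm", "data": {
  "jaw": [-1, -1, -1, -1, -1, -1, -1, -1],
  "slide": [
    [0, 0.1, 2],
    [0, 0.1, 3.5],
    [0, 0.1, 5],
    [0, 0.1, 6.5],
    [0, 0.1, 7.5],
    [0, 0.1, 8.5],
    [0, 0.1, 9.5],
    [0, 0.1, 9.5]
  ],
  "turn": [0, 0, 0, 0, 0, 0, 0, 0]
}}

```text
t: 21.3
position: [597.9, 99.4, 48.9]
orientation: [-2.211, 1.54, 2.39]
ft_force: [-3.1, 9.0, 3.7]
gripper_width: 15.0
```

```bash
python3 look.py 20|grep nose; python3 edge.py top20 88 15 40 46|head -1; python3 stopm.py top20
```

```text
t 21.3 nose in bed [37.3  9.8] z 48.9 rel 0.43 Fbed [-8.6 -4.1] 3.7 w 15.01437279730155
t 21.35 nose in bed [37.3  9.8] z 48.8 rel 0.43 Fbed [-8.5 -3.7] 3.4 w 15.11267292989747
{'-y edge': (3, np.float64(-6.65), 'y@centre', np.float64(-14.72)), 'lead': (12, np.float64(-1.63), 'x@centre', np.float64(135.12))}
top20 ('face(y<-20 end excl.)', (139.77, 0.65), 'back edge', (167.88, 0.95))
```

Emit:
{"op": "jog_arm", "data": {
  "jaw": [-1, -1, -1, -1],
  "slide": [
    [0, 0.1, 1.2],
    [0, 0.1, 1.8],
    [0, 0.1, 2.4],
    [0, 0.1, 2.4]
  ],
  "turn": [0, 0, 0, 0]
}}

```text
t: 21.75
position: [597.6, 98.4, 49.2]
orientation: [-2.271, 1.538, 2.33]
ft_force: [-1.9, 8.2, 2.5]
gripper_width: 15.3
```

```bash
python3 -c "
from go import *
now()"
```

```text
t 21.75 nose in bed [38.4  9.8] z 49.2 rel 0.47 Fbed [-7.9 -2.8] 2.5 w 15.33203943045272
```

Emit:
{"op": "jog_arm", "data": {
  "jaw": [-1, -1, -1, -1],
  "slide": [
    [0.5, 0.3, 1.2],
    [0.5, 0.3, 1.8],
    [0.5, 0.3, 2.4],
    [0.5, 0.3, 2.4]
  ],
  "turn": [0, 0, 0, 0]
}}

```text
t: 22.15
position: [597.5, 97.8, 49.3]
orientation: [-2.349, 1.536, 2.254]
ft_force: [-2.8, 10.4, 5.9]
gripper_width: 14.8
```

```bash
python3 look.py 21|grep nose; python3 stopm.py top21
```

```text
t 22.15 nose in bed [39.   9.9] z 49.3 rel 0.53 Fbed [-10.  -4.] 5.9 w 14.790975621405298
t 22.2 nose in bed [39.   9.8] z 49.3 rel 0.53 Fbed [-9.6 -3.4] 4.8 w 15.120569921652542
top21 ('face(y<-20 end excl.)', (140.47, 2.71), 'back edge', (167.91, 0.76))
```

View pics/t21.png

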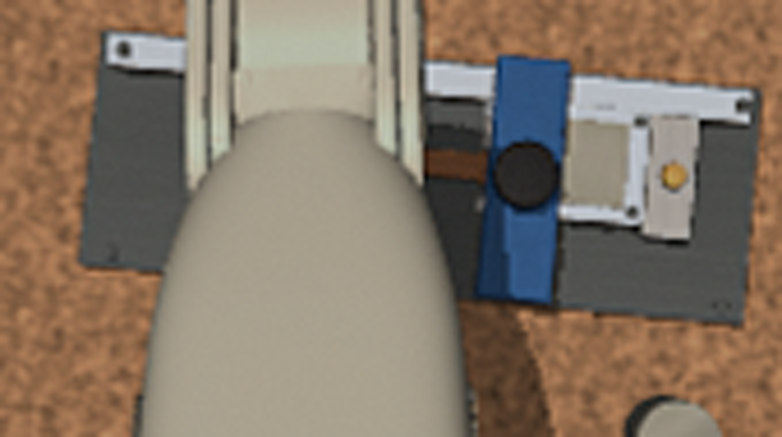

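Emit:
{"op": "jog_arm", "data": {
  "jaw": [-1, -1, -1, -1, -1],
  "slide": [
    [0.5, 0.3, 1.5],
    [0.5, 0.3, 2.4],
    [0.5, 0.3, 3.2],
    [0.5, 0.3, 3.6],
    [0.5, 0.3, 3.6]
  ],
  "turn": [0, 0, 0, 0, 0]
}}

```text
t: 22.7
position: [597.4, 96.8, 49.7]
orientation: [-2.447, 1.533, 2.158]
ft_force: [-3.0, 13.7, 7.9]
gripper_width: 15.1
```

```bash
python3 look.py 22|grep nose; python3 stopm.py top22
```

```text
t 22.7 nose in bed [40. 10.] z 49.7 rel 0.62 Fbed [-13.3  -4.6] 7.9 w 15.089895467822146
t 22.75 nose in bed [40. 10.] z 49.7 rel 0.62 Fbed [-13.6  -5.2] 6.5 w 15.023309730712528
top22 ('face(y<-20 end excl.)', (138.48, 5.11), 'back edge', (167.91, 0.76))
```

```bash
python3 - <<'E'
from go import *
for n in("top21","top22"):
    f=load(n);zoom(f,295,170,350,225,10,f"pics/{n}z.png")
    g=cv2.cvtColor(f["color"],cv2.COLOR_BGR2GRAY).astype(np.float32)
    o=np.arange(-14,12.01,1.)
    for u in(-12,-8,25,30):
        px=proj(f,[[*(bed(139+k,u)-[1.0,0]),50] for k in o]).astype(np.float32)
        print(n,u,cv2.remap(g,px[:,0].reshape(1,-1),px[:,1].reshape(1,-1),cv2.INTER_LINEAR)[0].astype(int).tolist())
to([600,100,48],-96.83)
E
```

```text
top21 -12 [169, 161, 138, 111, 91, 78, 65, 72, 90, 108, 129, 150, 172, 168, 162, 157, 157, 157, 158, 159, 159, 160, 159, 158, 157, 157, 156]
top21 -8 [145, 152, 158, 163, 153, 138, 123, 131, 141, 150, 158, 167, 169, 150, 133, 130, 143, 155, 160, 160, 160, 159, 158, 158, 157, 156, 156]
top21 25 [151, 162, 175, 188, 190, 189, 187, 188, 189, 190, 184, 178, 169, 154, 138, 135, 144, 152, 156, 157, 158, 159, 158, 158, 157, 156, 155]
top21 30 [153, 168, 182, 193, 191, 190, 189, 189, 190, 186, 179, 171, 153, 132, 111, 123, 141, 159, 158, 158, 158, 157, 157, 156, 156, 155, 155]
top22 -12 [174, 173, 166, 157, 138, 106, 70, 60, 65, 71, 79, 87, 97, 109, 120, 130, 141, 152, 160, 161, 161, 161, 159, 158, 157, 156, 156]
top22 -8 [140, 149, 161, 173, 167, 156, 144, 140, 137, 132, 138, 145, 149, 140, 132, 134, 145, 156, 160, 160, 160, 159, 158, 158, 157, 156, 156]
top22 25 [149, 158, 169, 180, 184, 186, 188, 189, 189, 189, 182, 174, 163, 143, 121, 117, 134, 150, 158, 158, 159, 159, 159, 159, 158, 156, 155]
top22 30 [145, 155, 166, 175, 181, 186, 189, 189, 190, 187, 182, 178, 166, 153, 140, 143, 149, 155, 156, 157, 157, 157, 157, 157, 156, 155, 154]
slide [ 1.8  2.3 -3.4] turn 0.0108 yaw z now -96.21 J [ 0.01  0.47 -0.14  0.98  0.03  1.68] [597.4  96.8  49.7] F [-3.6 14.2  6.5] 15.023309730712528 tilt [-0.0212  0.0317 -0.9993]
```

View pics/top22z.png

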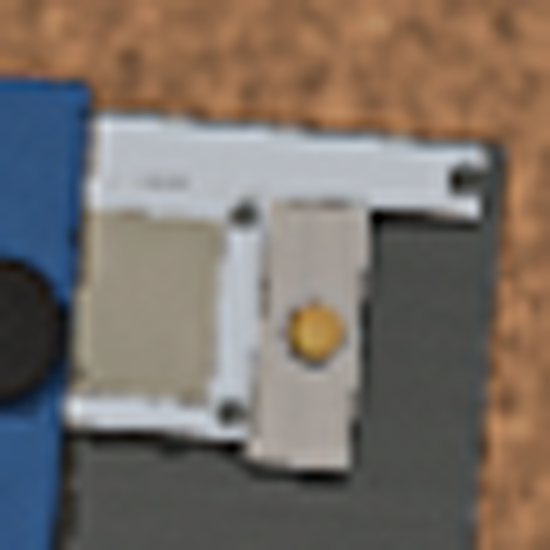

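Emit:
{"op": "jog_arm", "data": {
  "jaw": [-1, -1, -1, -1, -1],
  "slide": [
    [0.5, 0.2, 1.5],
    [0.5, 0.2, 2.2],
    [0.5, 0.2, 3],
    [0.5, 0.2, 3.4],
    [0.5, 0.2, 3.4]
  ],
  "turn": [0, 0, 0, 0, 0]
}}

```text
t: 23.25
position: [597.2, 96.6, 50.3]
orientation: [-2.549, 1.528, 2.058]
ft_force: [-3.9, 18.2, 7.5]
gripper_width: 15.1
```

```bash
python3 look.py 23|grep nose; python3 stopm.py top23; python3 - <<'E'
from go import *
def patch(n): return cv2.cvtColor(load(n)["color"],cv2.COLOR_BGR2GRAY).astype(np.float32)
def shift(a,b,roi):
    x0,y0,x1,y1=roi;T=cv2.resize(a[y0:y1,x0:x1],None,fx=8,fy=8,interpolation=cv2.INTER_CUBIC);S=cv2.resize(b[y0-4:y1+4,x0-4:x1+4],None,fx=8,fy=8,interpolation=cv2.INTER_CUBIC)
    r=cv2.matchTemplate(S,T,cv2.TM_CCOEFF_NORMED);_,v,_,p=cv2.minMaxLoc(r);return ((p[0]/8-4)*2.75,(p[1]/8-4)*2.75,round(v,3))
P={n:patch(n) for n in("top19","top20","top21","top22","top23")}
for a,b in(("top19","top20"),("top20","top21"),("top21","top22"),("top22","top23")):
    print(a,b,"box mm",shift(P[a],P[b],(306,188,320,214)),"stop",shift(P[a],P[b],(323,191,333,217)))
E
```

```text
t 23.25 nose in bed [40.1 10. ] z 50.3 rel 0.73 Fbed [-17.6  -6.1] 7.5 w 15.053933753971119
t 23.3 nose in bed [40.1 10. ] z 50.2 rel 0.73 Fbed [-17.   -4.9] 7.5 w 15.016356456710671
top23 ('face(y<-20 end excl.)', (138.48, 5.14), 'back edge', (167.91, 0.76))
top19 top20 box mm (6.875, 0.0, 0.736) stop (0.0, -0.34375, 0.991)
top20 top21 box mm (1.03125, 0.0, 0.925) stop (0.0, -0.34375, 0.991)
top21 top22 box mm (1.03125, 0.0, 0.961) stop (0.0, -0.34375, 0.991)
top22 top23 box mm (0.0, 0.0, 0.991) stop (0.0, -0.34375, 0.991)
```

Emit:
{"op": "jog_arm", "data": {
  "jaw": [-1, -1, -1, -1, -1, -1, -1, -1],
  "slide": [
    [0, -1, -1],
    [0, -3, -3],
    [-0.5, -4.5, -8],
    [-1, -4.5, -20],
    [-3, -4.5, -45],
    [-40, -4.5, -60],
    [-75, -4.5, -60],
    [-75, -4.5, -60]
  ],
  "turn": [0, 0, 0, 0, 0, 0, 0, 0]
}}

```text
t: 24.1
position: [603.0, 155.2, 132.2]
orientation: [-2.726, 1.531, 1.882]
ft_force: [0.4, -0.1, -0.3]
gripper_width: 15.1
```

```bash
python3 look.py 24; python3 stopm.py top24; python3 edge.py top24 89 15 0 46; python3 - <<'E'
from go import *
from plant import cams
s,M=st();print(M.round(3),s["position"])
f=cams.grab_frame("side");np.savez("pics/side24.npz",**f);zoom(f,190,150,340,290,4,"pics/s24.png")
to([369.5,275,130],-84.7)
def patch(n): return cv2.cvtColor(load(n)["color"],cv2.COLOR_BGR2GRAY).astype(np.float32)
f=load("top24");zoom(f,180,160,350,250,4.6,"pics/t24.png")
E
```

```text
t 24.1 nose in bed [-18.8   8.9] z 132.2 rel 0.81 Fbed [0.  0.5] -0.3 w 15.13184021499427
box [127.1  13.4] [73.5 79.2] yaw rel -1.96 corners [[86.19999694824219, -22.0], [165.39999389648438, -24.700000762939453], [167.89999389648438, 48.70000076293945], [88.69999694824219, 51.400001525878906]]
t 24.15 nose in bed [-18.3   7.9] z 129.7 rel 0.78 Fbed [-0.8 -0.3] -1.1 w 15.157120984308616
top24 ('face(y<-20 end excl.)', (141.35, 5.1), 'back edge', (167.89, 0.73))
{'-y edge': (17, np.float64(0.78), 'y@centre', np.float64(-19.86)), 'lead': (9, np.float64(0.61), 'x@centre', np.float64(137.36))}
('rail', 29, np.float64(-3.19), 'y@-85', np.float64(55.27), 'y@60', np.float64(47.2))
[[-0.015  0.994 -0.105]
 [ 0.038 -0.105 -0.994]
 [-0.999 -0.019 -0.036]] [601.96672235 154.82556099 129.70259391]
slide [   6.7 -242.9  -95.3] turn -0.1986 yaw z now -96.08 J [0.1  0.43 0.01 1.17 0.04 1.77] [601.  154.5 128. ] F [-0.   0.3 -1.3] 15.139628562746644 tilt [-0.0182  0.0376 -0.9991]
```

View pics/t24.png

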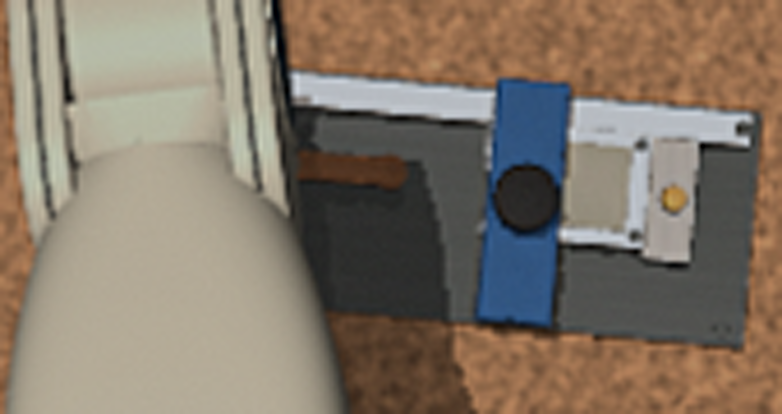

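View pics/s24.png

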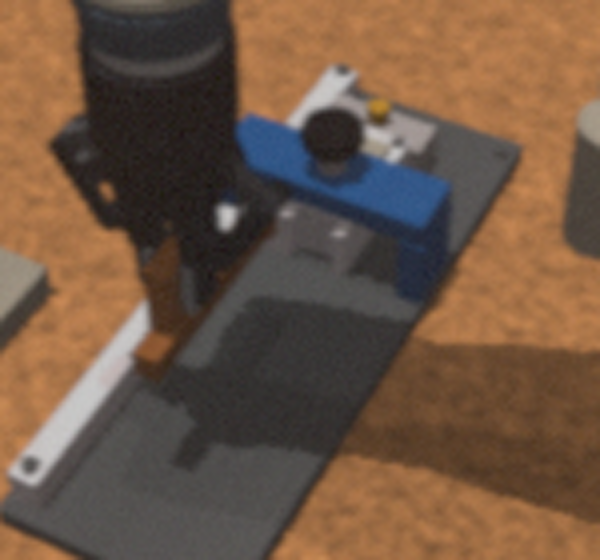

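Emit:
{"op": "jog_arm", "data": {
  "jaw": [-1, -1, -1, -1, -1, -1, -1, -1],
  "slide": [
    [0, -49, -19],
    [0, -97, -38],
    [0, -146, -57],
    [0, -194, -76],
    [0, -243, -95],
    [0, -243, -95],
    [0, -243, -95],
    [0, -243, -95]
  ],
  "turn": [-0.05, -0.1, -0.15, -0.1986, -0.1986, -0.1986, -0.1986, -0.1986]
}}

```text
t: 25.0
position: [370.0, 274.3, 136.2]
orientation: [-2.776, 1.529, 2.03]
ft_force: [-0.4, 0.4, -0.6]
gripper_width: 15.0
```

```bash
python3 - <<'E'
from go import *
from plant import cams
f=cams.grab_frame("top");np.savez("pics/top25.npz",**f);zoom(f,180,160,350,260,4.6,"pics/t25.png")
f=cams.grab_frame("side");np.savez("pics/side25.npz",**f);zoom(f,190,150,340,290,4,"pics/s25.png")
s,M=st();print(M.round(3))
to([369.5,275,45],-84.7)
E
python3 edge.py top25 89 15 5 44; python3 stopm.py top25
```

```text
[[-0.019  0.996  0.091]
 [ 0.037  0.092 -0.995]
 [-0.999 -0.015 -0.039]]
slide [91.2  0.4  2.4] turn -0.0011 yaw z now -84.76 J [ 0.43  0.16 -0.36  1.05  0.04  1.91] [370.6 274.  136.2] F [-0.5 -0.2 -1.5] 15.193579047100878 tilt [-0.0186  0.0372 -0.9991]
{'-y edge': (14, np.float64(-0.61), 'y@centre', np.float64(-19.08)), 'lead': (10, np.float64(0.48), 'x@centre', np.float64(137.32))}
('rail', 29, np.float64(-3.15), 'y@-85', np.float64(55.16), 'y@60', np.float64(47.18))
top25 ('face(y<-20 end excl.)', (nan, nan), 'back edge', (167.91, 0.88))stopm.py:10: RuntimeWarning: invalid value encountered in scalar divide
  v=cv2.remap(gg,px[:,0].reshape(1,-1),px[:,1].reshape(1,-1),cv2.INTER_LINEAR)[0];d=sign*np.diff(v);i=np.argmax(d);w=np.clip(d[max(i-2,0):i+3],0,None);E.append(xc+(o[max(i-2,0):max(i-2,0)+len(w)]@w)/w.sum()+.25)
```

View pics/s25.png

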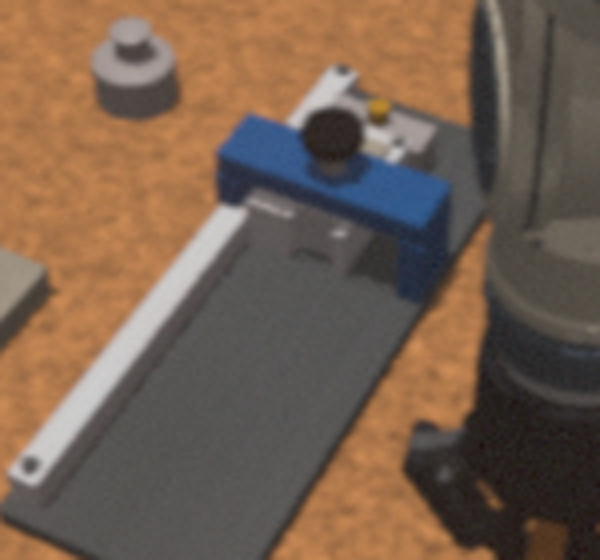

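View pics/t25.png

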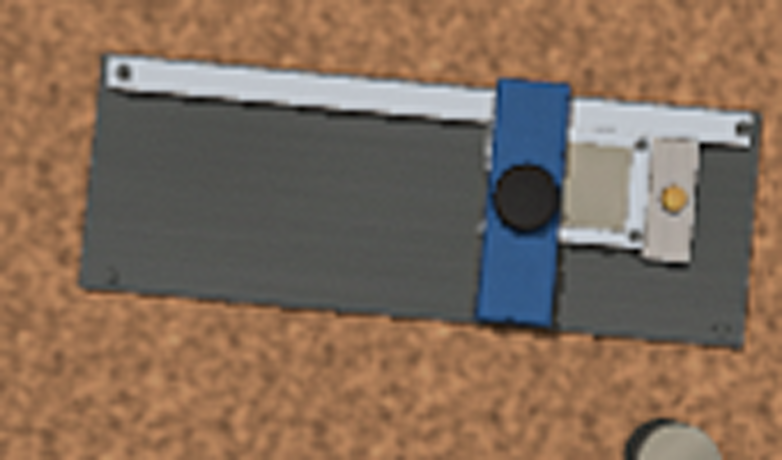

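Emit:
{"op": "jog_arm", "data": {
  "jaw": [-1, -1, -1, -1, -1, -1],
  "slide": [
    [45, 0, 2],
    [85, 0, 2.5],
    [95, 0, 2.5],
    [100, 0, 2.5],
    [102, 0, 2.5],
    [102, 0, 2.5]
  ],
  "turn": [0, 0, 0, 0, 0, 0]
}}

```text
t: 25.7
position: [369.9, 275.6, 35.2]
orientation: [-2.812, 1.529, 1.992]
ft_force: [-0.1, -0.5, -1.4]
gripper_width: 14.9
```

```bash
python3 - <<'E'
from go import *
to([369.5,275,28.5],-84.7)
def patch(n): return cv2.cvtColor(load(n)["color"],cv2.COLOR_BGR2GRAY).astype(np.float32)
def shift(a,b,roi):
    x0,y0,x1,y1=roi;T=cv2.resize(a[y0:y1,x0:x1],None,fx=8,fy=8,interpolation=cv2.INTER_CUBIC);S=cv2.resize(b[y0-4:y1+4,x0-4:x1+4],None,fx=8,fy=8,interpolation=cv2.INTER_CUBIC)
    r=cv2.matchTemplate(S,T,cv2.TM_CCOEFF_NORMED);_,v,_,p=cv2.minMaxLoc(r);return ((p[0]/8-4)*2.75,(p[1]/8-4)*2.75,round(v,3))
print(shift(patch("top23"),patch("top25"),(306,188,320,214)))
E
```

```text
slide [ 6.7 -0.4  0.8] turn -0.0014 yaw z now -84.78 J [ 0.43  0.26 -0.53  0.78  0.04  1.91] [369.9 275.6  35.2] F [-0.1 -0.5 -1.4] 14.879607636006934 tilt [-0.017   0.038  -0.9991]
(0.0, 0.0, 0.991)
```

Box has not moved since the stick withdrew. Lowering to contact.

Emit:
{"op": "jog_arm", "data": {
  "jaw": [-1, -1, -1, -1, -1, -1],
  "slide": [
    [1.5, 0, 0],
    [3, 0, 0],
    [4, 0, 0],
    [5, 0, 0],
    [5.5, 0, 0],
    [5.5, 0, 0]
  ],
  "turn": [0, 0, 0, 0, 0, 0]
}}

```text
t: 26.3
position: [370.2, 276.3, 30.6]
orientation: [-2.852, 1.529, 1.952]
ft_force: [-1.6, 3.2, 11.3]
gripper_width: 15.3
```

```bash
python3 - <<'E'
from go import *
from plant import cams
to([369.5,275,28.5],-84.7)
f=cams.grab_frame("side");zoom(f,260,240,380,370,5,"pics/s26.png")
E
```

```text
slide [ 2.  -0.8  1.3] turn -0.0011 yaw z now -84.76 J [ 0.43  0.26 -0.54  0.77  0.04  1.91] [370.2 276.3  30.6] F [-1.6  3.2 11.3] 15.313282112016696 tilt [-0.0156  0.039  -0.9991]
```

View pics/s26.png

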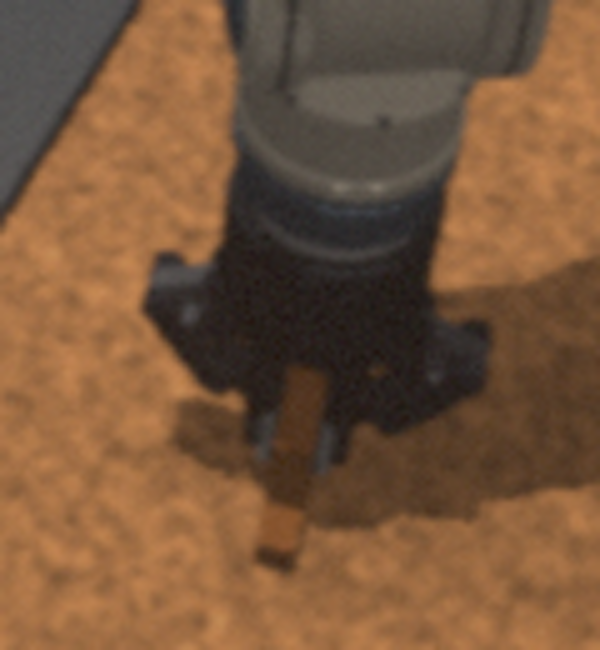

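Emit:
{"op": "jog_arm", "data": {
  "jaw": [-1, -1, -0.6, -0.3, 0, 0.2, 0.4, 0.4, 0.4],
  "slide": [
    [0, 0, 0],
    [0, 0, 0],
    [0, 0, 0],
    [0, 0, 0],
    [0, 0, 0],
    [0, 0, 0],
    [0, 0, 0],
    [0, 0, 0],
    [0, 0, 0]
  ],
  "turn": [0, 0, 0, 0, 0, 0, 0, 0, 0],
  "squeeze": 20
}}

```text
t: 27.25
position: [370.3, 276.3, 30.6]
orientation: [-2.853, 1.529, 1.951]
ft_force: [0.1, 0.8, 0.9]
gripper_width: 59.7
```

```bash
python3 - <<'E'
from go import *
from plant import cams
to([369.5,275,28.5],-84.7)
f=cams.grab_frame("side");zoom(f,260,240,380,370,5,"pics/s27.png")
E
```

```text
slide [ 2.1 -0.9  1.3] turn -0.0011 yaw z now -84.76 J [ 0.43  0.26 -0.54  0.77  0.04  1.91] [370.3 276.3  30.6] F [0.1 0.8 0.9] 59.7200289473129 tilt [-0.0155  0.0389 -0.9991]
```

View pics/s27.png

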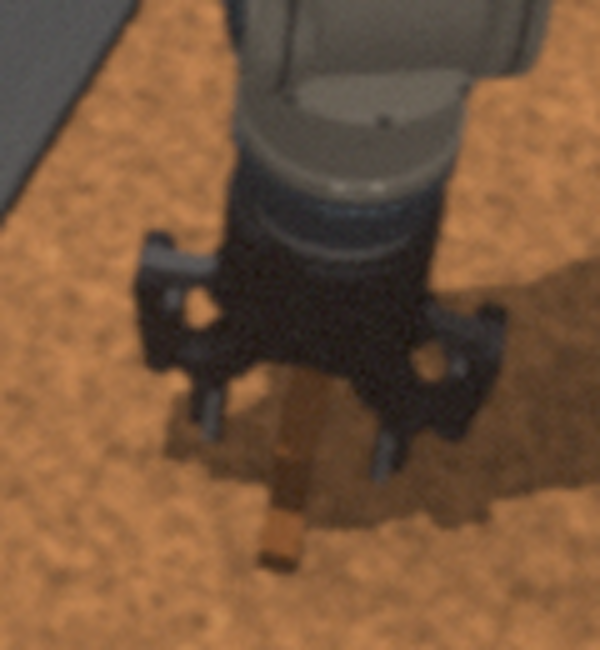

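Released and the stick is standing; lift straight up.

Emit:
{"op": "jog_arm", "data": {
  "jaw": [0.4, 0.4, 0.4, 0.4, 0.4, 0.4, 0.4, 0.4],
  "slide": [
    [-20, 0, 0],
    [-50, 0, 0],
    [-90, 0, 0],
    [-130, 0, 0],
    [-150, 0, 0],
    [-150, 0, 0],
    [-150, 0, 0],
    [-150, 0, 0]
  ],
  "turn": [0, 0, 0, 0, 0, 0, 0, 0]
}}

```text
t: 28.1
position: [372.0, 270.2, 179.4]
orientation: [-2.809, 1.529, 1.994]
ft_force: [0.4, -0.4, -0.1]
gripper_width: 59.8
```

```bash
python3 - <<'E'
from go import *
from plant import cams
f=cams.grab_frame("top");np.savez("pics/top28.npz",**f);cv2.imwrite("pics/t28.png",f["color"]);a=load("top0")["color"]
f2=cams.grab_frame("side");np.savez("pics/side28.npz",**f2);cv2.imwrite("pics/s28.png",f2["color"])
c=cloud(f2);P=c[280:365,295:350].reshape(-1,3)
for lo,hi,nm in((11,30,"bar"),(48,80,"grip")):
    Q=P[(P[:,2]>lo)&(P[:,2]<hi)&(P[:,0]<420)]
    if len(Q)>20:
        r=cv2.minAreaRect(Q[:,:2].astype(np.float32));print(nm,len(Q),np.percentile(Q[:,2],[10,50,90]).round(1),np.round(r[0],1),np.round(r[1],1),round(r[2],1))
d=cv2.absdiff(cv2.GaussianBlur(a,(5,5),0),cv2.GaussianBlur(f["color"],(5,5),0)).max(2)
for n,(x0,y0,x1,y1) in dict(core=(315,248,340,274),jar=(366,246,394,272),sieve=(408,185,460,232),weight=(314,125,342,152),slab=(226,123,268,156),brush=(108,138,162,206),stop=(320,188,335,222)).items():
    print(n,(d[y0:y1,x0:x1]>30).sum())
now()
E
```

```text
bar 263 [16.4 18.2 20.8] [373.7 248.3] [ 19.3 139.9] 4.7
grip 208 [58.4 64.7 66.4] [370.1 278.1] [16.  46.6] 5.1
core 0
jar 0
sieve 0
weight 0
slab 0
brush 0
stop 28
t 28.2 nose in bed [-107.5 -216.5] z 179.3 rel 12.06 Fbed [-0.8  0.3] 0.8 w 59.81262606475477
```

View pics/t28.png

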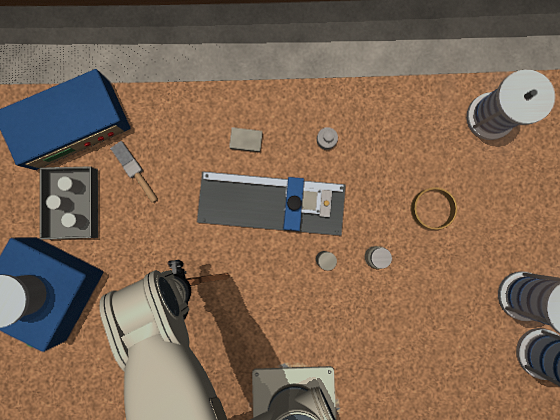

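View pics/s28.png

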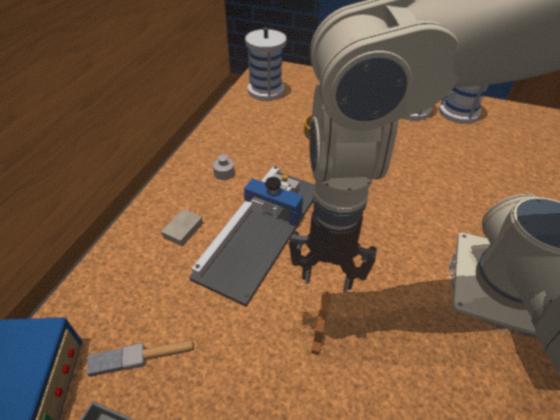

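```bash
python3 -c "
from plant import finish_job
print(finish_job())"
```

```text
the job is handed in; nothing more can be done
None
```

I picked up the push stick, pushed the box square against the fence and fed it under the yoke until it seated against the stop. I then stood the stick back on the bench at its original spot and handed the job in at about 28 s. No verdict is reported.

**Squaring on the fence:** The first sideways push, near the middle of the box, left it about 1.5° askew with its tail on the fence. I moved the nose forward along the box and pushed again. It then measured within about 0.1–0.2° of square, with its side at y = −19.4 mm against about −19.3 mm expected for fence contact.

**Feed:** The nose was in the notch, with roughly 7–11 N forward and 3–7 N toward the fence. Where the box's open side could be seen, it stayed at that same y. Individual angle readings scattered by about ±0.5°, and the leading-edge ones by up to 2°, because the yoke, shadows and rail spoiled the edges. Flatness under the yoke therefore rests on those partial edges and the forces.

**Seating:** In the last push the force rose to about 17 N with no visible movement of the box. The stop's back edge stayed at 167.9 mm throughout, so it had not shifted, and the force was well under its 35 N slip limit. The box showed no movement after the stick was withdrawn. With the box seated, its leading edge blended into the stop in the image. Edge readings there were poor (137.3 mm against a stop face at 139.2 mm), so I relied on force and zero motion.

**Final state:**
- **Stick:** it stands on its sole off the bed, with measured heights of 18 and 65 mm as they should be. The gripper is clear above it.
- **Bystanders:** the pictures show no change at any of the six.
- **Tool tilt:** the tool had tilted about 2° by the end from pushing. This did not affect putting the stick down.

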